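# Load a wire pay-off and hold its dancer for threading

## Robot

A 7-joint arm with a two-finger parallel gripper is mounted at the origin on the work surface. World frame = base frame: x ahead of the robot, y to its left, z up, the work surface at z = 0. Lengths are in m, angles in rad, forces in N, time in s.
With the tool pointing down it reaches from about 0.425 to 0.875 m from the base axis. Payload 9.9 kg.
Tool frame: the origin (TCP) lies at the very end of the fingers, on their centre line; the grasp point (between the pads) lies 19 mm behind it; z points along the fingers, y is the direction in which the jaws open and shut (so a half turn about z gives the same grasp; the last joint's range is limited). The gripper opens to 85 mm and grips with 20 to 120 N. Pads are 22 mm wide; open, the fingers measure 114 mm over their backs; the gripper's body (76 mm by 85 mm) begins 54 mm behind the grasp point. The pads swing forward as they close: fully open they stand 13 mm farther back than shut.
Start: joints at [1.226, 0.576, 0.025, 1.437, -0.015, 1.129, -0.057], TCP at [0.174, -0.652, 0.231] pointing down, gripper open.
Joint ranges: [-2.76, 2.76], [-0.34, 2.15], [-1.52, 1.57], [0.19, 2.46], [-1.09, 4.23], [0.17, 1.99], [-2.82, 2.82]. Speed limits (rad/s): [2.22, 2.22, 3.01, 3.01, 3.14, 3.14, 3.14].

## Interface

Orientations are given as a 3x3 rotation matrix whose columns are the frame's x, y, z axes.
In Python, from bench import status, eyes, ticket gives the robot as it stands.
- The arm moves only by the tool arm_command, never from a script. Its argument "plan" is a list of rows, each a list of 5 numbers: the closure, from -1 (fully open) to 1 (shut), then the shift along the tool's x, y, z in mm, then the turn about the tool's z in rad. A call has 1 to 5 rows; each row is the pose to reach, as a shift and turn from the pose measured when the call began, along the tool's axes at that moment; what a row does not reach only later rows make up. A row lasts 1/12 s, in which the tool goes at most 41.7 mm and 7.16 degrees, less where a joint would pass 70% of its speed; a pose out of reach is approached as far as the arm can. A call with a gripper value outside its range is refused whole. The fingers move at their own pace and stop on an object; "grip_force" is the grip in N (left out, the last holds). Time passes only in rows, so rows that repeat a pose let the fingers close. It gives the time, the measured TCP pose, the force and the opening at its end, in the units of the state.
- status.sense(): the state, without advancing time (a new reading comes with each control period).
- eyes.get_image(name): name is "side" or "top" or "wrist"; returns a dict with "color" (420x560x3 uint8, red, green, blue), "fov_y" (degrees; the focal length in pixels is half the picture's height over the tangent of half this angle, whatever the lens; pixels are square), "cx", "cy" (the principal point, pixels), "xyz" and "orientation" of the camera in the world. Camera axes: x right, y down, z forward; pixel columns grow to the right and rows downward; lengths in m; the calibration is good to about 2 mm. A picture is of the moment at which its call begins. There is no depth.
- ticket.hand_in(): hands the job in, once; it reports no verdict.
Trained networks look in the newest picture that a camera, given by its name, has taken for a name from the list of things; names that differ only in an ending like _2 or _b are one class to them, and where a whole thing is asked for, a point or a joint stands for the part that bears it (a point fixed in the world has none). Each returns a list of dicts, best first, with "score" (0 to 1); they miss things now and then, are a little off and sometimes report something else, mostly with a low value. They report only what shows in the picture. A call takes as long as a camera call. They do not tell look-alikes from the thing itself.
- eyes.cut_out(camera, thing): "mask" (420x560 bool, what is visible of it) and "position" ([column, row] in pixels, amid what is visible of it).
The state is a dict: "time": time; "qpos": joint angles; "joint_velocities": joint speeds; "joint_torque": joint torques, N m; "position": TCP position; "orientation": TCP orientation; "ft_force": force on the tool from outside, world axes, zero at the start; "wrist_torque": the same for the moment, N m; "opening": finger opening in m.
Only numpy, scipy, OpenCV 4.12 (cv2) and the standard library are available. Lean on these libraries where they do the work, as an engineer would, in place of code of your own. Each camera call takes 0.05 s, during which the arm holds its last target.

## Task

Get the wire pay-off stand ready for threading: put the full spool of copper wire (not the empty one) over the upright spindle, lowering it rather than dropping it, until it sits flat on the turntable, and let go of it. Then pull the spring-loaded carriage towards you until its roller stands in one row with the two fixed guide rollers, its index line on theirs, and hold it there so that a colleague can lay the wire straight through: your program finishes while still holding it. Leave the other things on the bench where they are.

Things in the scene. Friction and masses are not known exactly. Their poses are not given: they have to be found in the camera images.
- wire_spool_center (a point): Centre (half-way up) of the full spool, loose, upright on the bench: two grey plastic flanges, 60 mm in diameter and 4 mm thick, with ridged copper wire wound between them to 52 mm diameter; 44 mm tall, 0.18 to 0.31 kg, a 16 mm bore right through along its z axis, which points up. Either way up is the same.
- empty_spool_center (a point): Centre of the empty spool, a bystander: the same 60 mm grey flanges, 44 mm tall, but only a bare 25 mm core between them. Stands upright on the bench; it and the full spool may have changed places.
- spindle (a point): Middle of the turntable's top face, 34 mm above the bench, where the spool's underside comes to rest (a seated spool's centre is 22 mm above this point). The fixed steel spindle rises from here: 12 mm in diameter, tapered tip 57 mm above this point. The turntable is a disc of 76 mm diameter that turns freely. Axes as the stand's: x along the rail, away from the robot; z up.
- pull_grip (a point): Middle of the carriage's pull grip, 72 mm above the bench: an upright black round post, 22 mm in diameter, from 44 to 100 mm above the bench, on the carriage's near end. On the carriage nothing else above 3 mm stands within 95 mm of it; at home the fixed guide rollers begin 30 mm or more further along +x and 36 mm to either side (tops 71 mm above the bench). Axes as the stand's.
- dancer_roller (a point): Centre of the carriage's own grooved white roller (upright axle, 28 mm in diameter, 56 mm above the bench), 115 mm behind the pull grip in the rail's +x direction. A dark line across the carriage under it is its index line. Axes as the stand's.
- guide_row (a point): The mark: midway between the two fixed grooved white guide rollers (28 mm diameter, 100 mm apart across the rail, centres 56 mm above the bench), clamped at a different place along the rail each time; their steel feet bear a dark line. x along the rail away from the robot, y along the row of rollers. The carriage is right when dancer_roller has x = 0 in this frame.
- carriage (a joint): How far the carriage (aluminium plate 160 x 44 mm, top 44 mm above the bench) is pulled along its rail towards the robot (the stand's -x), in m: 0 at home, where it starts, 0.090 at the end stop. The mark lies between 0.045 and 0.070. A return spring pulls it home with about 3.3 N at 0, growing by 1.1 N per 10 mm; let go, it runs home.
- payoff: The wire pay-off stand, fixed to the bench: a grey base plate 300 x 340 x 12 mm, origin at the centre of its underside, x along the rail away from the robot, z up; position and yaw vary. The spindle is 90 mm towards +y and 30 mm towards -x of the origin, the rail 80 mm towards -y. Behind the plate a 24 mm spring cylinder sticks out by 95 mm, clear of the bench.
- channel: Bystander: loose perforated aluminium channel, 152 x 25 x 12.5 mm, lying on the bench. Origin at the centre of its underside.
- motor: Bystander: loose black motor module with a thin steel shaft, about 55 x 42 x 40 mm. Origin at the centre of its underside.
- parts_box: Bystander: clear open box of nuts and screws, 150 x 110 x 45 mm. Origin at the centre of its underside.
There are look-alikes about, which are no part of the job. Leave any green or turquoise look-alike of the part that bears wire_spool_center alone.

How it is judged:
By the outcome, as a careful person would: the job done as asked, in the order asked, and still so for the second after the job is handed in, while the arm keeps its last pose, push and grip.
It also fails if it takes over 56 s, if anything falls off the work surface, if the arm or the gripper's body presses on something with over 40 N, if the wrist force passes 120 N, or if a joint passes its speed limit or range.

## Working session

There is one attempt and no reset: what is moved stays moved. The work goes in short steps, Python scripts to look and compute and a tool call to move; the robot and the scene stay as the last step left them, time stands still between calls to the robot, and variables do not carry over. Pictures are saved under pics/ and viewed, and the job is handed in when it is done.

Besides the shell and the picture viewer there is one more tool, called after ">>>" by a JSON object that holds its "api" and its "payload". arm_command: Moves the arm, as the interface text tells. Its arguments: {"type":"object","properties":{"plan":{"type":"array","items":{"type":"array","items":{"type":"number"}}},"grip_force":{"type":"number"}},"required":["plan"]}

```bash
ls; mkdir -p pics; cat > h.py <<'E'
import numpy as np, cv2, json, pickle
from bench import status, eyes, ticket
def grab(n,save):
    im=eyes.get_image(n); cv2.imwrite('pics/%s.png'%save, im['color'][:,:,::-1]); pickle.dump(im,open('pics/%s.pkl'%save,'wb')); return im
def K(im):
    f=210/np.tan(np.radians(im['fov_y'])/2); return f,im['cx'],im['cy']
def ray_z(im,px,z):
    f,cx,cy=K(im); d=np.array(im['orientation'])@np.array([(px[0]-cx)/f,(px[1]-cy)/f,1.]); o=np.array(im['xyz'])
    return o+d*(z-o[2])/d[2]
def proj(im,p):
    f,cx,cy=K(im); q=np.array(im['orientation']).T@(np.array(p,float)-np.array(im['xyz'])); return np.array([cx+f*q[0]/q[2],cy+f*q[1]/q[2]])
E
python3 - <<'E'
from h import *
for n in ['side','top','wrist']:
    im=grab(n,n+'0'); print(n,im['fov_y'],im['cx'],im['cy'],im['xyz'],np.round(im['orientation'],3).tolist())
s=status.sense(); print(s)
E
```

```text
pics
side 54.754645217393055 273.6086367444717 207.76252835618138 [0.17537482 0.88731194 0.98090419] [[-0.915, -0.261, 0.309], [-0.404, 0.625, -0.668], [-0.019, -0.735, -0.677]]
top 44.94353450912409 283.52792399670835 206.23463736113234 [3.65817125e-01 5.92628430e-04 1.59955911e+00] [[-0.005, -0.99, 0.143], [-1.0, 0.002, -0.021], [0.021, -0.143, -0.989]]
wrist 64.58764400223733 283.6457302096917 211.0761532940768 [ 0.23694613 -0.63498328  0.37221788] [[0.258, -0.933, -0.251], [-0.966, -0.249, -0.064], [-0.002, 0.259, -0.966]]
{'time': 0.15, 'qpos': array([ 1.22622343,  0.57632702,  0.02483793,  1.43765781, -0.01499071,
        1.12901427, -0.05648766]), 'joint_velocities': array([ 1.01900497e-03, -2.68133601e-03, -2.19972282e-03, -2.51719116e-03,
       -7.45057437e-04,  8.35495421e-05,  1.88025537e-03]), 'joint_torque': array([ 4.49675921e-03, -7.66260624e+01,  2.25364365e+00, -2.86187142e+01,
        1.57540455e-02,  9.70865716e-03,  2.04564621e-06]), 'position': array([ 0.17396666, -0.65186622,  0.2306687 ]), 'orientation': array([[ 9.66175775e-01,  2.57884147e-01, -3.72619471e-04],
       [ 2.57884409e-01, -9.66175076e-01,  1.16387793e-03],
       [-5.98699795e-05, -1.22060341e-03, -9.99999253e-01]]), 'ft_force': array([-0.47264154,  0.38217068, -0.58739765]), 'wrist_torque': array([-0.00840066,  0.02358003,  0.03791124]), 'opening': 0.08562365525768392}
```

View pics/top0.png

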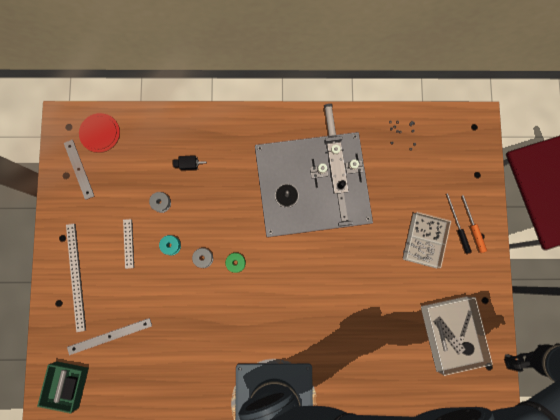

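View pics/side0.png

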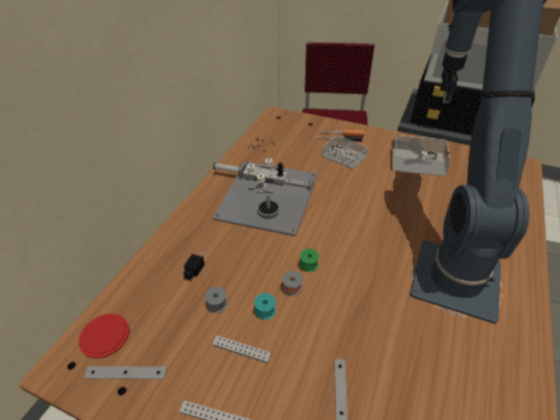

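View pics/wrist0.png

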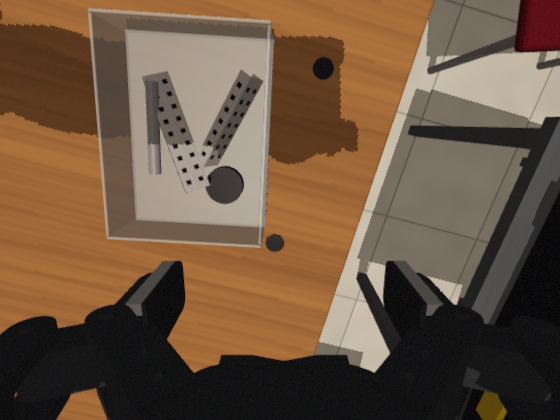

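```bash
python3 - <<'E'
from h import *
for n in ['top','side']:
  for t in ['wire_spool_center','empty_spool_center','pull_grip','dancer_roller','payoff','motor','channel','parts_box']:
    r=eyes.cut_out(n,t)
    print(n,t,[(round(x['score'],2),np.round(x['position']).tolist(),int(x['mask'].sum())) for x in r[:4]])
print(status.sense()['time'])
E
```

```text
top wire_spool_center [(0.75, [203.0, 259.0], 342), (0.59, [172.0, 245.0], 334), (0.55, [233.0, 264.0], 302)]
top empty_spool_center [(0.89, [162.0, 200.0], 341)]
top pull_grip [(0.65, [339.0, 168.0], 732)]
top dancer_roller [(0.88, [335.0, 167.0], 692)]
top payoff [(0.89, [311.0, 186.0], 9709), (0.51, [335.0, 168.0], 708)]
top motor [(0.89, [185.0, 164.0], 359)]
top channel [(0.87, [128.0, 246.0], 447)]
top parts_box [(0.57, [429.0, 243.0], 1956)]
side wire_spool_center [(0.9, [294.0, 280.0], 436), (0.59, [261.0, 308.0], 481), (0.56, [311.0, 263.0], 399)]
side empty_spool_center [(0.73, [217.0, 303.0], 405), (0.62, [344.0, 153.0], 956)]
side pull_grip []
side dancer_roller [(0.77, [269.0, 172.0], 445)]
side payoff [(0.65, [265.0, 197.0], 5296)]
side motor [(0.85, [194.0, 264.0], 411), (0.47, [268.0, 170.0], 477)]
side channel [(0.59, [242.0, 349.0], 674)]
side parts_box [(0.57, [346.0, 154.0], 967)]
0.95
```

Spool candidates, as side pixel / top pixel:
- Grey at (292,283) / (203,258).
- Grey at (216,299) / (160,201).
- Turquoise at (265,306) / (170,245).
- Green at (310,260) / (235,262).

The one with copper between grey flanges looks like (292,283). I'll check it in a close crop.

```bash
python3 - <<'E'
import cv2,numpy as np
a=cv2.imread('pics/side0.png')[240:330,180:340]; b=cv2.imread('pics/top0.png')[120:280,140:380]
cv2.imwrite('pics/c1.png',cv2.resize(a,None,fx=5,fy=5,interpolation=cv2.INTER_CUBIC))
cv2.imwrite('pics/c2.png',cv2.resize(b,None,fx=3.3,fy=3.3,interpolation=cv2.INTER_CUBIC))
a=cv2.imread('pics/side0.png')[140:240,200:330]
cv2.imwrite('pics/c3.png',cv2.resize(a,None,fx=6,fy=6,interpolation=cv2.INTER_CUBIC))
E
```

```text
(no output)
```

View pics/c1.png

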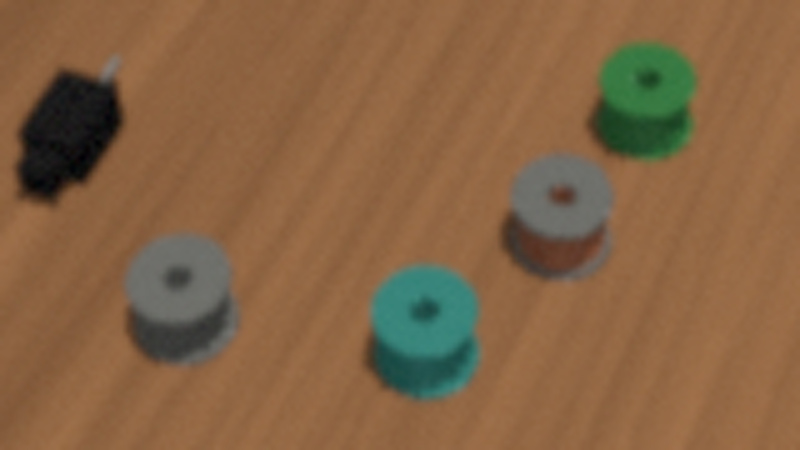

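View pics/c2.png

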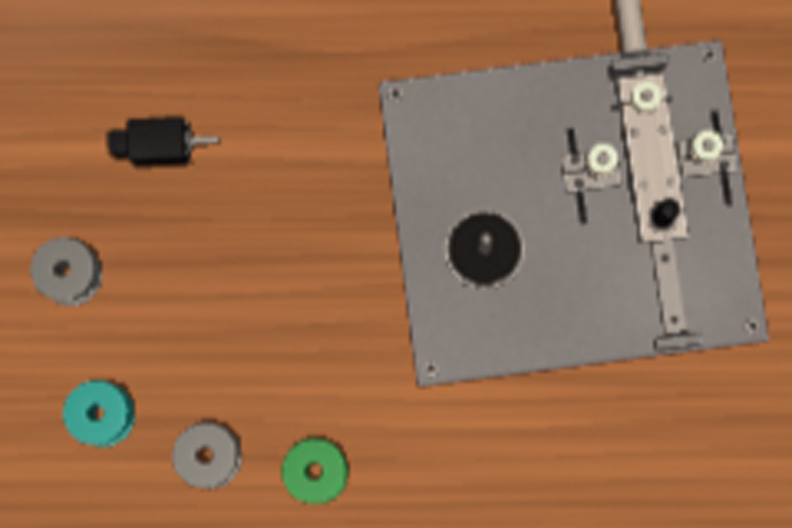

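View pics/c3.png

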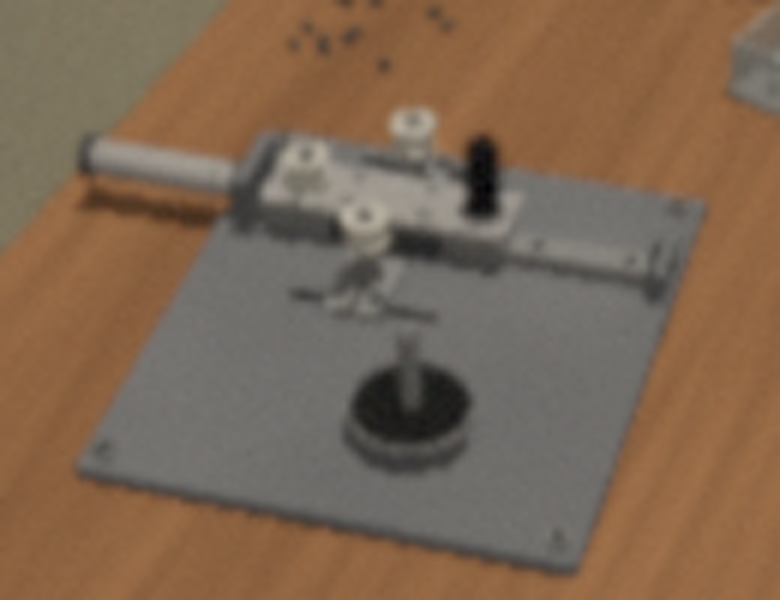

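```bash
python3 - <<'E'
from h import *
T=pickle.load(open('pics/top0.pkl','rb'));S=pickle.load(open('pics/side0.pkl','rb'))
t=lambda x,y:(140+x/3.3,120+y/3.3)
s=lambda x,y:(200+x/6,140+y/6)
P=dict(spool=((205,455),.044),tt=((485,249),.034),tip=((486,238),.091),grip=((664,210),.1),dan=((647,96),.071),gl=((602,157),.071),gr=((708,145),.071),c1=((381,84),.012),c2=((720,44),.012),c3=((768,341),.012),c4=((418,386),.012))
R={}
for k,(p,z) in P.items(): R[k]=ray_z(T,t(*p),z); print(k,R[k].round(4))
print('side spool',ray_z(S,(180+563/5,240+195/5),.044),'tt',ray_z(S,s(411,403),.034),'tip',ray_z(S,s(407,338),.091),'grip',ray_z(S,s(483,140),.1),'gl',ray_z(S,s(366,213),.071),'gr',ray_z(S,s(414,120),.071),'dan',ray_z(S,s(306,153),.071))
o=(R['c1']+R['c2']+R['c3']+R['c4'])/4; 
v=R['c1']-R['c2']+R['c4']-R['c3']; yaw=np.arctan2(-v[0],v[1]); print(o,np.degrees(yaw))
w=R['c1']+R['c2']-R['c3']-R['c4']; print(np.degrees(np.arctan2(w[1],w[0])),np.linalg.norm(v)/2,np.linalg.norm(w)/2)
c,n=np.cos(yaw),np.sin(yaw); Rz=np.array([[c,-n],[n,c]])
print('spindle pred',o[:2]+Rz@[-.03,.09]); print('yaw guides',R['gl']-R['gr'])
st=status.sense();print(st['time'])
E
```

```text
spool [0.4325 0.2159 0.044 ]
tt [ 0.6261 -0.0438  0.034 ]
tip [ 0.6268 -0.0431  0.091 ]
grip [ 0.6509 -0.2056  0.1   ]
dan [ 0.7654 -0.1959  0.071 ]
gl [ 0.7068 -0.1526  0.071 ]
gr [ 0.7183 -0.2522  0.071 ]
c1 [0.7927 0.0558 0.012 ]
c2 [ 0.8332 -0.2763  0.012 ]
c3 [ 0.5401 -0.3146  0.012 ]
c4 [0.4982 0.02   0.012 ]
side spool [0.43056403 0.21782318 0.044     ] tt [ 0.62433806 -0.04235785  0.034     ] tip [ 0.62145887 -0.03433959  0.091     ] grip [ 0.64997597 -0.20926689  0.1       ] gl [ 0.70201761 -0.15038843  0.071     ] gr [ 0.71433469 -0.2482492   0.071     ] dan [ 0.76234559 -0.19085523  0.071     ]
[ 0.66605591 -0.12877342  0.012     ] 7.04263122943301
7.195289736102663 0.33592051621198044 0.29615543216898915
spindle pred [ 0.62524755 -0.04313069]
yaw guides [-0.01141077  0.09959024  0.        ]
0.95
```

Confirmed: copper shows under the grey flange of the spool at side (292,283), so that is the full one. It sits at about world (0.432, 0.217). The other grey spool has a bare dark core. Next I'll compute the transit.

```bash
cat >> h.py <<'E'
def go(x,y,z,az=None,show=True):
    s=status.sense(); R=np.array(s['orientation']); p=np.array(s['position'])
    d=R.T@(np.array([x,y,z])-p)*1000; cur=np.degrees(np.arctan2(R[1,1],R[0,1]))
    t=0 if az is None else -np.radians((az-cur+180)%360-180)
    print('t',round(s['time'],2),'pos',p.round(4),'az',round(cur,2),'zax',R[:,2].round(4),'shift',d.round(1),'turn',round(t,4),'open',round(s['opening'],4),'F',np.round(s['ft_force'],1))
E
python3 -c "
from h import *
go(.35,-.53,.231,-45)"
```

```text
t 0.95 pos [ 0.1741 -0.6522  0.2313] az -75.06 zax [ 0.  0. -1.] shift [201.5 -72.7   0.3] turn -0.5246 open 0.0856 F [-0.1  0.5  0.5]
```

>>> {"api": "arm_command", "payload": {"plan": [[-1, 38, -12, 0, -0.1], [-1, 76, -24, 0, -0.2], [-1, 115, -36, 0, -0.3], [-1, 155, -52, 0, -0.4], [-1, 195, -70, 0, -0.5]]}}

```text
time: 1.37
position: [0.3432, -0.5355, 0.2314]
orientation: [[0.721, 0.693, 0.0], [0.693, -0.721, -0.0], [0.0, 0.001, -1.0]]
ft_force: [0.6, -0.7, -0.4]
opening: 0.0851
```

```bash
python3 -c "
from h import *
go(.46,-.35,.231,-22)"
```

```text
t 1.37 pos [ 0.3432 -0.5355  0.2314] az -46.14 zax [ 4.e-04 -4.e-04 -1.e+00] shift [212.7 -52.8   0.4] turn -0.4213 open 0.0851 F [ 0.6 -0.7 -0.4]
```

>>> {"api": "arm_command", "payload": {"plan": [[-1, 40, -8, 0, -0.1], [-1, 80, -17, 0, -0.2], [-1, 120, -27, 0, -0.3], [-1, 160, -38, 0, -0.4], [-1, 200, -50, 0, -0.45]]}}

```text
time: 1.78
position: [0.4535, -0.3593, 0.2316]
orientation: [[0.343, 0.939, 0.001], [0.939, -0.343, -0.001], [-0.0, 0.001, -1.0]]
ft_force: [0.3, -0.2, 0.6]
opening: 0.0853
```

```bash
python3 -c "
from h import *
go(.52,-.16,.231,7)"
```

```text
t 1.78 pos [ 0.4535 -0.3593  0.2316] az -20.04 zax [ 8.e-04 -8.e-04 -1.e+00] shift [210.   -5.8   0.5] turn -0.472 open 0.0853 F [ 0.3 -0.2  0.6]
```

>>> {"api": "arm_command", "payload": {"plan": [[-1, 40, 0, 0, -0.1], [-1, 80, 0, 0, -0.2], [-1, 120, -2, 0, -0.3], [-1, 160, -4, 0, -0.4], [-1, 200, -6, 0, -0.47]]}}

```text
time: 2.2
position: [0.5167, -0.1676, 0.2318]
orientation: [[-0.125, 0.992, 0.001], [0.992, 0.125, -0.001], [-0.001, 0.001, -1.0]]
ft_force: [0.5, -0.4, -0.2]
opening: 0.0858
```

```bash
python3 -c "
from h import *
go(.49,.03,.231,7)"
```

```text
t 2.2 pos [ 0.5167 -0.1676  0.2318] az 7.18 zax [ 0.0014 -0.0012 -1.    ] shift [199.4  -1.8   0.5] turn 0.0032 open 0.0858 F [ 0.5 -0.4 -0.2]
```

>>> {"api": "arm_command", "payload": {"plan": [[-1, 40, -2, 0, 0], [-1, 80, -5, 0, 0], [-1, 120, -8, 0, 0], [-1, 160, -12, 0, 0], [-1, 200, -16, 0, 0]]}}

```text
time: 2.62
position: [0.4752, 0.0305, 0.2317]
orientation: [[-0.125, 0.992, 0.002], [0.992, 0.125, -0.001], [-0.002, 0.002, -1.0]]
ft_force: [1.2, 1.0, 0.2]
opening: 0.0853
```

>>> {"api": "arm_command", "payload": {"plan": [[-1, 40, -5, 15, 0], [-1, 80, -10, 30, 0], [-1, 120, -14, 50, 0], [-1, 155, -18, 70, 0], [-1, 180, -20, 90, 0]]}}

```text
time: 3.03
position: [0.4327, 0.2092, 0.1414]
orientation: [[-0.126, 0.992, 0.004], [0.992, 0.126, 0.0], [-0.0, 0.004, -1.0]]
ft_force: [1.1, -0.2, -0.3]
opening: 0.0852
```

```bash
python3 -c "
from h import *
go(.4325,.217,.1,7)
im=grab('wrist','w1'); go(.4325,.217,.1,7); print(proj(im,[.432,.217,.044]))"
```

```text
t 3.03 pos [0.4327 0.2092 0.1414] az 7.21 zax [ 4.e-03  2.e-04 -1.e+00] shift [ 7.8  0.7 41.4] turn 0.0037 open 0.0852 F [ 1.1 -0.2 -0.3]
t 3.08 pos [0.4295 0.215  0.1379] az 7.62 zax [-5.0e-04  2.8e-03 -1.0e+00] shift [ 1.5  3.2 37.9] turn 0.0107 open 0.0851 F [-1.9  5.9 -2.5]
[283.980474  203.1088531]
```

View pics/w1.png

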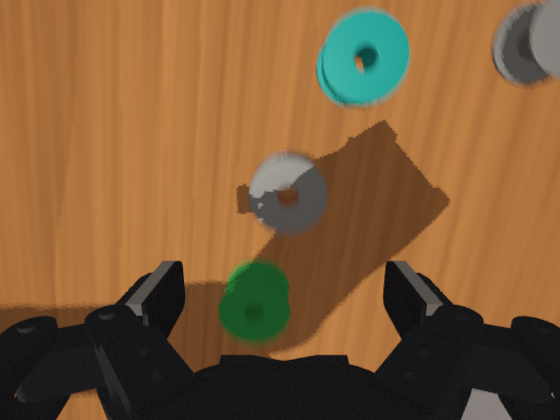

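The wrist picture shows the grey spool with a copper bore at (288,196). Turquoise is at (365,58) and green at (255,300).

```bash
python3 -c "
from h import *
im=pickle.load(open('pics/w1.pkl','rb')); print(ray_z(im,(288,195),.044))
im=grab('wrist','w2'); go(.4325,.217,.1,7); 
g=cv2.cvtColor(im['color'],cv2.COLOR_RGB2GRAY)
c=cv2.HoughCircles(g,cv2.HOUGH_GRADIENT,1,60,param1=100,param2=25,minRadius=30,maxRadius=50);print(c)
b=im['color'][130:270,210:370,::-1]; cv2.imwrite('pics/c4.png',cv2.resize(b,None,fx=4,fy=4,interpolation=cv2.INTER_CUBIC))
"
```

```text
[0.43416312 0.22345136 0.044     ]
t 3.13 pos [0.4303 0.2117 0.1393] az 7.64 zax [-1.2e-03  3.0e-04 -1.0e+00] shift [ 5.   3.  39.3] turn 0.0112 open 0.0854 F [-0.6 -1.4 -0.1]
[[[367.5  78.5  41.6]]]
```

View pics/c4.png

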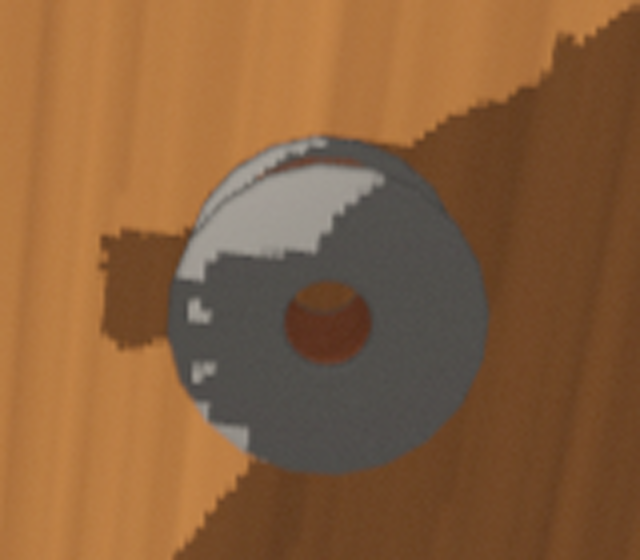

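```bash
python3 -c "
from h import *
im=pickle.load(open('pics/w2.pkl','rb')); print(ray_z(im,(292,210.2),.044), im['xyz'])
go(.432,.217,.06,7)
"
```

```text
[0.43482366 0.21925767 0.044     ] [0.42078849 0.27945931 0.27981533]
t 3.13 pos [0.4303 0.2117 0.1393] az 7.64 zax [-1.2e-03  3.0e-04 -1.0e+00] shift [ 5.   2.5 79.3] turn 0.0112 open 0.0854 F [-0.6 -1.4 -0.1]
```

>>> {"api": "arm_command", "payload": {"plan": [[-1, 6, 4, 30, 0.01], [-1, 6, 4, 60, 0.01], [-1, 6, 4, 80, 0.01], [-1, 6, 4, 80, 0.01]]}}

```text
time: 3.47
position: [0.4319, 0.2168, 0.0564]
orientation: [[-0.123, 0.992, -0.006], [0.992, 0.123, -0.002], [-0.002, -0.006, -1.0]]
ft_force: [-1.4, -0.6, -0.1]
opening: 0.085
```

```bash
python3 -c "
from h import *
im=grab('wrist','w3'); go(.4335,.2185,.004,7); 
"
```

```text
t 3.52 pos [0.4326 0.2172 0.0582] az 7.07 zax [-0.0041 -0.0017 -1.    ] shift [ 1.2  1.3 54.2] turn 0.0012 open 0.0854 F [ 0.2 -0.1  0.3]
```

View pics/w3.png

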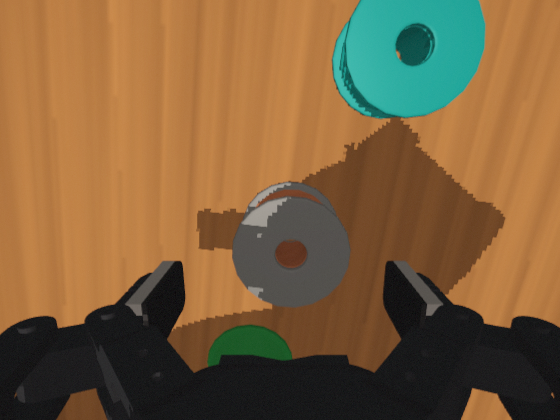

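The spool's top-face centre shows at (291,251), well between the jaws.

```bash
python3 -c "
from h import *
im=pickle.load(open('pics/w3.pkl','rb')); p=ray_z(im,(291,251),.044);print(p)
go(p[0],p[1],.004,7)
"
```

```text
[0.43475408 0.22101291 0.044     ]
t 3.52 pos [0.4326 0.2172 0.0582] az 7.07 zax [-0.0041 -0.0017 -1.    ] shift [ 3.6  2.8 54.2] turn 0.0012 open 0.0854 F [ 0.2 -0.1  0.3]
```

>>> {"api": "arm_command", "payload": {"plan": [[-1, 2.5, 2.2, 20, 0], [-1, 2.5, 2.2, 40, 0], [-1, 2.5, 2.2, 53, 0], [-1, 2.5, 2.2, 53, 0]], "grip_force": 40}}

```text
time: 3.85
position: [0.4345, 0.2194, 0.005]
orientation: [[-0.123, 0.992, -0.004], [0.992, 0.123, -0.002], [-0.002, -0.005, -1.0]]
ft_force: [-0.5, 0.2, 0.1]
opening: 0.0852
```

```bash
python3 -c "
from h import *
im=grab('wrist','w4'); go(.4335,.2185,.005,7); 
im=grab('side','s4')
b=im['color'][230:330,230:360,::-1]; cv2.imwrite('pics/c5.png',cv2.resize(b,None,fx=6,fy=6,interpolation=cv2.INTER_CUBIC))
"
```

```text
t 3.9 pos [0.4348 0.2196 0.0059] az 7.05 zax [-0.0038 -0.0021 -1.    ] shift [-1.  -1.4  0.9] turn 0.0008 open 0.0856 F [ 1.1 -0.4  0.1]
```

View pics/w4.png

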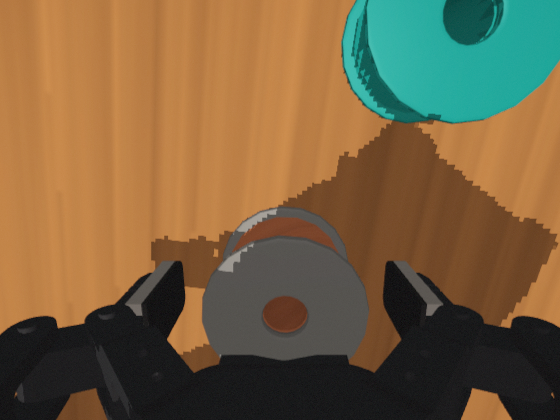

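View pics/c5.png

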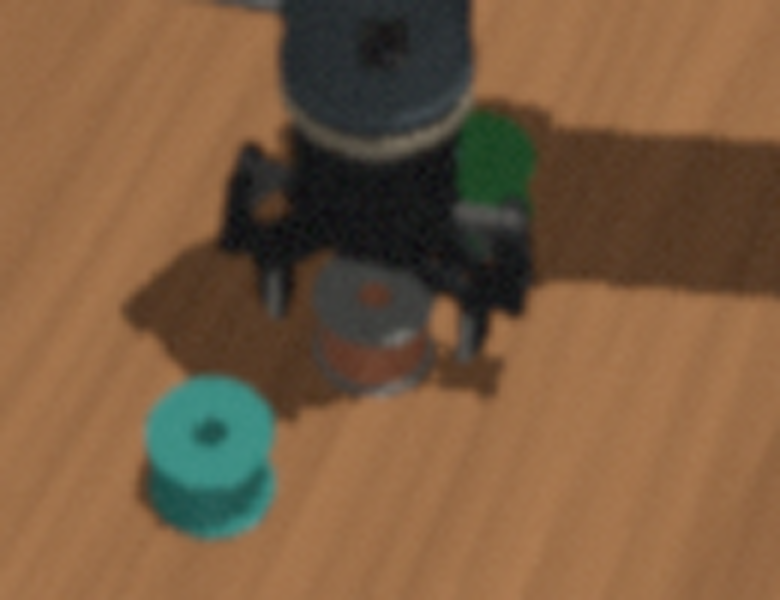

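The spool is centred between the jaws, with its face centre at (285,302). I'll check the offset along the pad width.

```bash
python3 -c "
from h import *
im=pickle.load(open('pics/w4.pkl','rb'))
for v in (300,304,310): p=ray_z(im,(285,v),.044);print(p)
print(proj(im,[.4348,.2196,.044])); go(p[0],p[1],.005,7)
"
```

```text
[0.43414932 0.22587187 0.044     ]
[0.43433922 0.22434214 0.044     ]
[0.43462658 0.22202737 0.044     ]
[284.63641341 316.18393937]
t 3.95 pos [0.4351 0.2199 0.0065] az 7.04 zax [-0.0029 -0.0015 -1.    ] shift [ 2.2 -0.2  1.5] turn 0.0007 open 0.0855 F [-0.5 -0.  -0.3]
```

>>> {"api": "arm_command", "payload": {"plan": [[0, 1, 0, 1, 0], [0.6, 1, 0, 1, 0], [1, 1, 0, 1, 0], [1, 1, 0, 1, 0], [1, 1, 0, 1, 0]], "grip_force": 40}}

```text
time: 4.37
position: [0.4358, 0.2213, 0.0073]
orientation: [[-0.122, 0.992, -0.0], [0.992, 0.122, -0.0], [-0.0, -0.0, -1.0]]
ft_force: [-1.0, -1.4, 16.8]
opening: 0.058
```

>>> {"api": "arm_command", "payload": {"plan": [[1, 0, 0, 0, 0], [1, 0, 0, 0, 0], [1, 0, 0, 0, 0]]}}

```text
time: 4.62
position: [0.4361, 0.2213, 0.0077]
orientation: [[-0.122, 0.993, 0.0], [0.993, 0.122, -0.0], [-0.0, 0.0, -1.0]]
ft_force: [0.9, 0.1, -1.5]
opening: 0.0577
```

```bash
python3 -c "
from h import *
im=grab('wrist','w5'); go(.4335,.2185,.005,7); 
im=grab('side','s5')
b=im['color'][230:330,230:360,::-1]; cv2.imwrite('pics/c6.png',cv2.resize(b,None,fx=6,fy=6,interpolation=cv2.INTER_CUBIC))
"
```

```text
t 4.67 pos [0.436  0.2213 0.0076] az 7.01 zax [ 2.e-04 -3.e-04 -1.e+00] shift [-2.4 -2.8  2.6] turn 0.0003 open 0.0577 F [-0.4 -0.8  3.4]
```

View pics/w5.png

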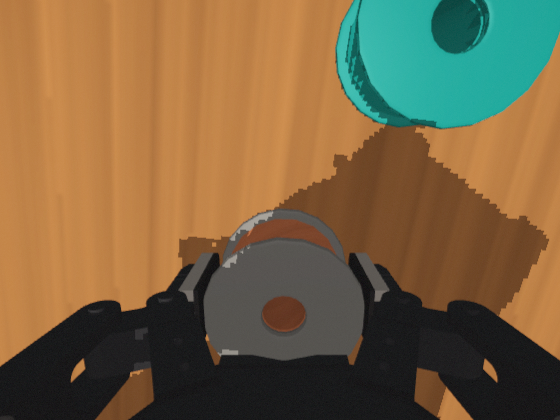

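View pics/c6.png

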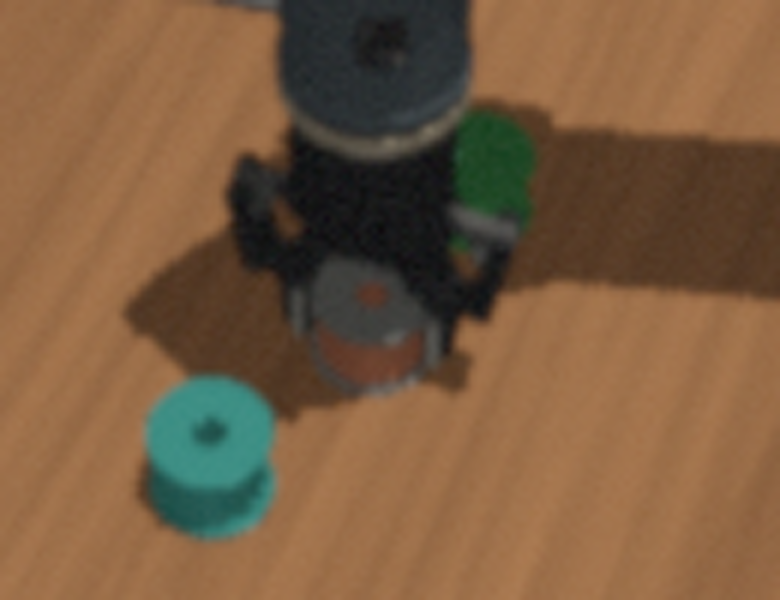

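The spool is gripped (opening 57.7 mm) and looks level, with its bore at (284,314). Next I lift it.

>>> {"api": "arm_command", "payload": {"plan": [[1, 0, 0, -5, 0], [1, 0, 0, -20, 0], [1, 0, 0, -50, 0], [1, 0, 0, -90, 0], [1, 0, 0, -120, 0]], "grip_force": 60}}

```text
time: 5.13
position: [0.4355, 0.2214, 0.1297]
orientation: [[-0.123, 0.992, -0.001], [0.992, 0.123, -0.0], [-0.0, -0.001, -1.0]]
ft_force: [1.3, 0.5, -3.2]
opening: 0.0567
```

```bash
python3 -c "
from h import *
im=grab('wrist','w6'); go(.59,-0.043,.15,7); 
im=grab('side','s6')
b=im['color'][180:330,230:430,::-1]; cv2.imwrite('pics/c7.png',cv2.resize(b,None,fx=4,fy=4,interpolation=cv2.INTER_CUBIC))
"
```

```text
t 5.18 pos [0.4376 0.2229 0.1343] az 7.04 zax [ 0.0057  0.0028 -1.    ] shift [-282.6  118.7  -15.6] turn 0.0007 open 0.0571 F [1.6 1.8 2.2]
```

View pics/w6.png

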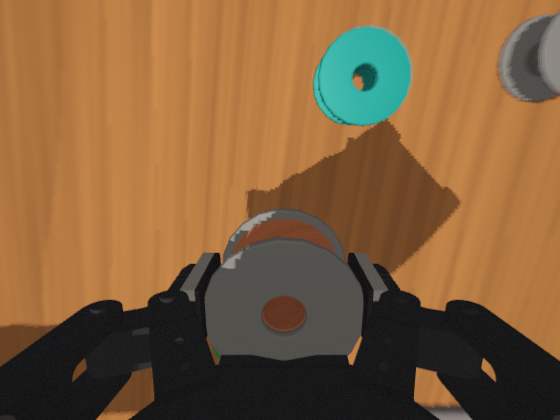

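View pics/c7.png

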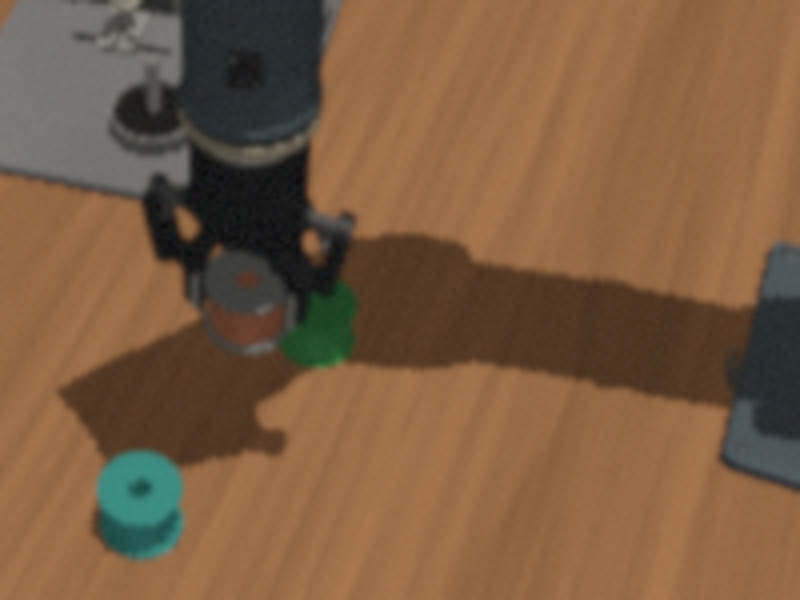

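```bash
python3 -c "
from h import *
im=pickle.load(open('pics/w5.pkl','rb'))
# static spool: fit upper flange circle (z=.044,r=.03), hole r=.008
for dx in (-2,0,2,4):
  c=np.array([.436,.2213,.044])+np.array([-.122,.992,0])*dx/1000
  a=np.linspace(0,2*np.pi,200)
  for r in (.03,.008):
    q=np.array([proj(im,c+[r*np.cos(t),r*np.sin(t),0]) for t in a]); print(dx,r,q.min(0).round(1),q.max(0).round(1),end=' | ')
  c[2]=0.004;q=np.array([proj(im,c+[.03*np.cos(t),.03*np.sin(t),0]) for t in a]); print('low',q.min(0).round(1))
b=im['color'][200:350,190:380,::-1]; cv2.imwrite('pics/c8.png',cv2.resize(b,None,fx=4,fy=4,interpolation=cv2.INTER_CUBIC))
"
```

```text
-2 0.03 [200.3 238. ] [367.9 386.4] | -2 0.008 [261.8 297. ] [306.4 336.4] | low [220.8 208.2]
0 0.03 [200.  232.3] [368.3 382. ] | 0 0.008 [261.7 291.8] [306.5 331.6] | low [220.6 203.9]
2 0.03 [199.6 226.6] [368.6 377.6] | 2 0.008 [261.6 286.7] [306.6 326.8] | low [220.4 199.6]
4 0.03 [199.2 220.9] [369.  373.2] | 4 0.008 [261.5 281.5] [306.7 321.9] | low [220.2 195.2]
```

View pics/c8.png

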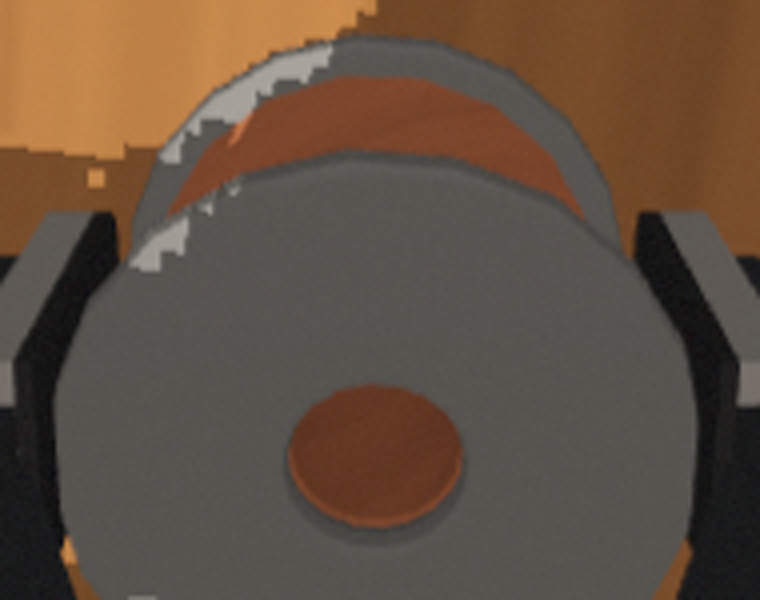

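```bash
python3 -c "
from h import *
go(.637,-.125,.16,7)"
```

```text
t 5.23 pos [0.4379 0.2227 0.1318] az 6.99 zax [ 0.0063  0.0031 -1.    ] shift [-369.3  155.5  -28. ] turn -0.0001 open 0.057 F [-0.   1.  -1.2]
```

>>> {"api": "arm_command", "payload": {"plan": [[1, -30, 12, -10, 0], [1, -66, 27, -25, 0], [1, -103, 43, -28, 0], [1, -140, 59, -28, 0], [1, -177, 75, -28, 0]]}}

```text
time: 5.65
position: [0.534, 0.054, 0.1595]
orientation: [[-0.122, 0.993, 0.006], [0.993, 0.122, 0.003], [0.002, 0.006, -1.0]]
ft_force: [1.1, 0.2, -1.7]
opening: 0.0572
```

>>> {"api": "arm_command", "payload": {"plan": [[1, -38, 16, 0, 0], [1, -76, 32, 0, 0], [1, -114, 48, 0, 0], [1, -150, 64, 0, 0], [1, -175, 74, 0, 0]]}}

```text
time: 6.07
position: [0.6293, -0.1155, 0.1581]
orientation: [[-0.119, 0.993, 0.004], [0.993, 0.119, 0.001], [0.001, 0.004, -1.0]]
ft_force: [0.9, -0.5, -1.2]
opening: 0.057
```

```bash
python3 -c "
from h import *
go(.637,-.125,.16,7)"
```

```text
t 6.07 pos [ 0.6293 -0.1155  0.1581] az 6.81 zax [ 0.0042  0.0012 -1.    ] shift [-10.3   6.5  -1.9] turn -0.0034 open 0.057 F [ 0.9 -0.5 -1.2]
```

>>> {"api": "arm_command", "payload": {"plan": [[1, -8, 6, 0, 0], [1, -8, 6, 0, 0], [1, -8, 6, 0, 0], [1, -8, 6, 0, 0]]}}

```text
time: 6.4
position: [0.6355, -0.1215, 0.1572]
orientation: [[-0.12, 0.993, 0.003], [0.993, 0.12, 0.002], [0.002, 0.003, -1.0]]
ft_force: [0.0, 1.2, -1.6]
opening: 0.057
```

```bash
python3 -c "
from h import *
im=grab('wrist','w7'); go(.637,-.125,.16,7);print(proj(im,[.6261,-.0438,.034]),proj(im,[.6268,-.0431,.091]))"
```

```text
t 6.45 pos [ 0.6356 -0.1212  0.1576] az 6.91 zax [ 0.003  0.002 -1.   ] shift [-3.9  0.9 -2.4] turn -0.0015 open 0.0565 F [ 0.4 -0.  -1.2]
[283.58208903 105.33093543] [285.07551964  99.29317198]
```

View pics/w7.png

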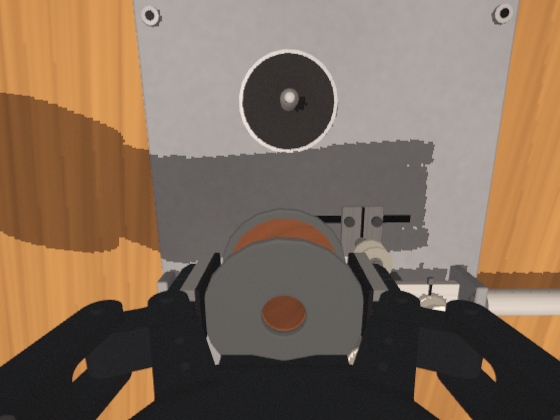

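The turntable is at (288,102) with the spindle tip at about (289,97). The held spool's bore is at (284,314). I'll refine with a crop.

```bash
python3 -c "
import cv2
b=cv2.imread('pics/w7.png')[40:160,220:360]; cv2.imwrite('pics/c9.png',cv2.resize(b,None,fx=5,fy=5,interpolation=cv2.INTER_CUBIC))"
```

```text
(no output)
```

View pics/c9.png

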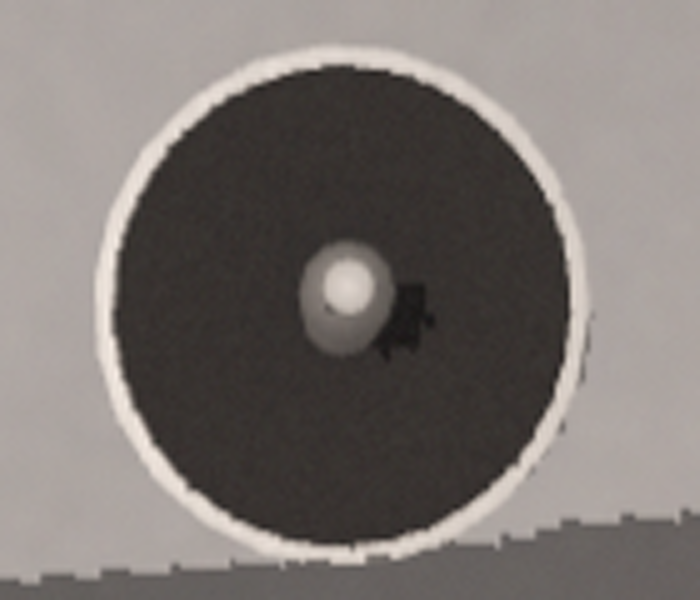

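```bash
python3 -c "
from h import *
im=pickle.load(open('pics/w7.pkl','rb'))
a=ray_z(im,(289.6,97.2),.091);b=ray_z(im,(288.5,101),.034)
print(a,b)
s=status.sense();R=s['orientation'];p=s['position']
h=ray_z(im,(284.0,314.0),p[2]+.0363); print('bore',h, R.T@(h-p), R.T@(a-h)*1000,R.T@(b-h)*1000)
# camera in tool frame
print('cam',R.T@(np.array(im['xyz'])-p))
c8=im['color'][200:350,190:380,::-1]; cv2.imwrite('pics/c10.png',cv2.resize(c8,None,fx=4,fy=4,interpolation=cv2.INTER_CUBIC))
"
```

```text
[ 0.62932493 -0.04160711  0.091     ] [ 0.62942976 -0.04024246  0.034     ]
bore [ 0.63535215 -0.12211863  0.19389135] [-0.00080209 -0.00024148 -0.03630234] [ 80.48228811   3.37321533 103.03535581] [ 81.73063856   3.45681457 160.03805669]
cam [ 0.0651515  -0.00018255 -0.14130663]
```

View pics/c10.png

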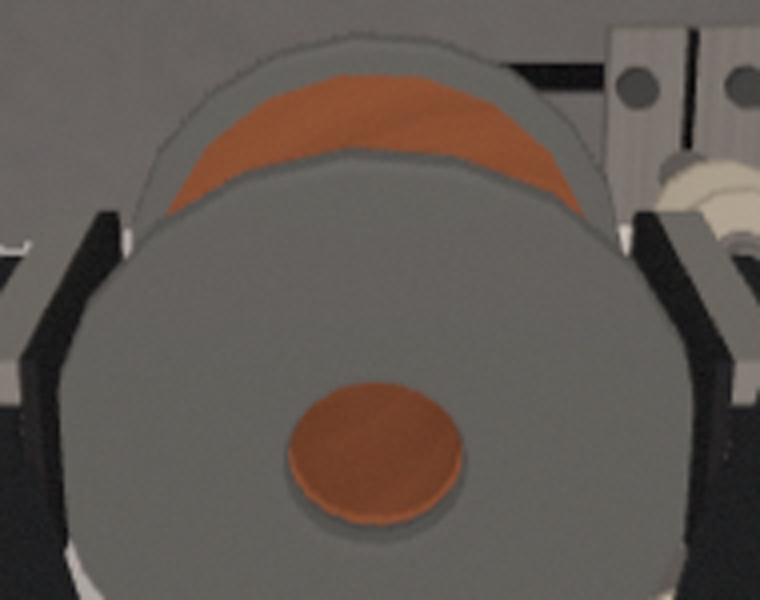

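>>> {"api": "arm_command", "payload": {"plan": [[1, 20, 1, 0, 0], [1, 45, 2, 0, 0], [1, 68, 3, 0, 0], [1, 81.5, 3.3, 0, 0], [1, 81.5, 3.3, 0, 0]]}}

```text
time: 6.87
position: [0.6285, -0.0343, 0.1582]
orientation: [[-0.127, 0.992, 0.003], [0.992, 0.127, 0.004], [0.004, 0.004, -1.0]]
ft_force: [0.1, -0.3, -0.9]
opening: 0.0568
```

>>> {"api": "arm_command", "payload": {"plan": [[1, 0, 0, 15, 0], [1, 0, 0, 35, 0], [1, 0, 0, 45, 0], [1, 0, 0, 45, 0]]}}

```text
time: 7.2
position: [0.627, -0.0348, 0.111]
orientation: [[-0.127, 0.992, -0.001], [0.992, 0.127, 0.004], [0.004, -0.0, -1.0]]
ft_force: [0.1, -0.0, -2.1]
opening: 0.0566
```

```bash
python3 -c "
from h import *
go(.6291,-.0399,.11,7)
for n in ('side','wrist','top'): im=grab(n,n[0]+'8')
go(.6291,-.0399,.108,7)
a=cv2.imread('pics/s8.png')[130:250,200:340];cv2.imwrite('pics/c11.png',cv2.resize(a,None,fx=5,fy=5,interpolation=cv2.INTER_CUBIC))"
```

```text
t 7.2 pos [ 0.627  -0.0348  0.111 ] az 7.31 zax [-9.0e-04  3.6e-03 -1.0e+00] shift [-5.3  1.4  0.9] turn 0.0054 open 0.0566 F [ 0.1 -0.  -2.1]
t 7.35 pos [ 0.6291 -0.0344  0.1139] az 7.28 zax [ 0.004   0.0042 -1.    ] shift [-5.5 -0.7  5.9] turn 0.0048 open 0.0571 F [ 1.2 -0.4 -1.6]
```

View pics/c11.png

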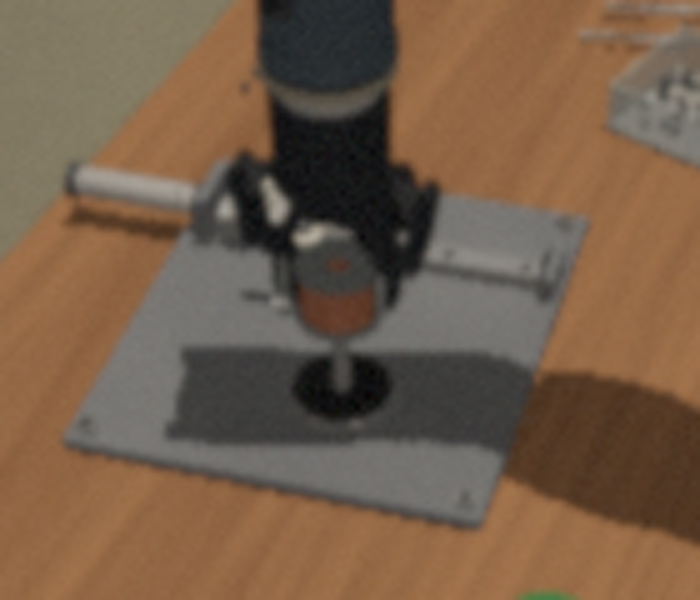

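View pics/w8.png

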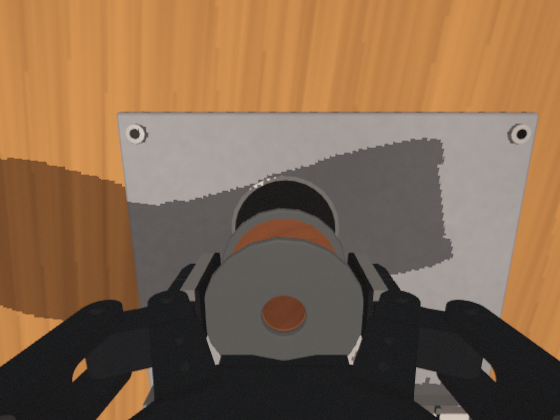

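The tool stopped 5 mm too far along tool x: TCP y is -0.0344 against the -0.0399 wanted. I'll correct it and let the arm settle.

>>> {"api": "arm_command", "payload": {"plan": [[1, -2.5, -0.5, 0, 0.005], [1, -5.4, -0.5, 0, 0.005], [1, -5.4, -0.5, 0, 0.005], [1, -5.4, -0.5, 0, 0.005], [1, -5.4, -0.5, 0, 0.005]]}}

```text
time: 7.77
position: [0.6293, -0.04, 0.1142]
orientation: [[-0.121, 0.993, 0.004], [0.993, 0.121, 0.004], [0.004, 0.005, -1.0]]
ft_force: [0.9, 0.1, -1.6]
opening: 0.0567
```

>>> {"api": "arm_command", "payload": {"plan": [[1, 0, 0, 0, 0], [1, 0, 0, 0, 0]]}}

```text
time: 7.93
position: [0.6294, -0.0399, 0.1143]
orientation: [[-0.122, 0.993, 0.004], [0.993, 0.122, 0.004], [0.004, 0.005, -1.0]]
ft_force: [0.0, 0.3, -2.1]
opening: 0.0571
```

```bash
python3 -c "
from h import *
go(.6291,-.0399,.108,7)
im=grab('side','s9');grab('wrist','w9')
go(.6291,-.0399,.108,7)
a=cv2.imread('pics/s9.png')[160:220,240:320];cv2.imwrite('pics/c12.png',cv2.resize(a,None,fx=8,fy=8,interpolation=cv2.INTER_CUBIC))"
```

```text
t 7.93 pos [ 0.6294 -0.0399  0.1143] az 6.98 zax [ 0.0045  0.0042 -1.    ] shift [ 0.  -0.3  6.3] turn -0.0004 open 0.0571 F [ 0.   0.3 -2.1]
t 8.03 pos [ 0.6293 -0.0399  0.1142] az 6.98 zax [ 0.0043  0.0042 -1.    ] shift [-0.  -0.3  6.2] turn -0.0003 open 0.0573 F [-0.2 -0.6 -2.1]
```

View pics/c12.png

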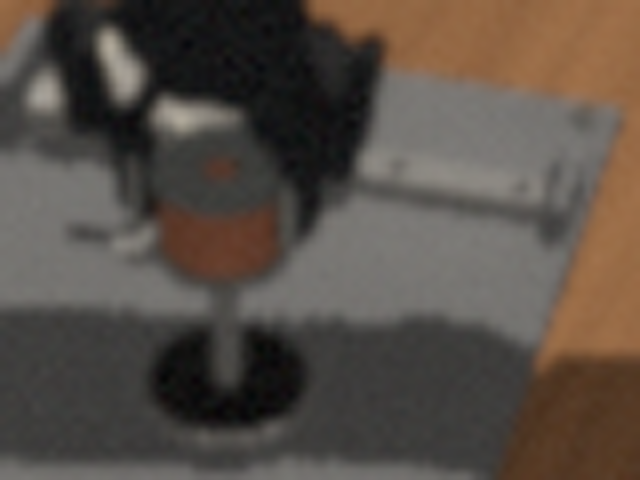

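Settled, and the spool is in line with the spindle in the side view: bore (222,168) sits over the spindle axis at (226,340). Now I lower it in stages, watching the force.

>>> {"api": "arm_command", "payload": {"plan": [[1, 0, -0.3, 5, 0], [1, 0, -0.3, 10, 0], [1, 0, -0.3, 16, 0], [1, 0, -0.3, 20, 0], [1, 0, -0.3, 22, 0]]}}

```text
time: 8.45
position: [0.6286, -0.0398, 0.091]
orientation: [[-0.122, 0.993, 0.003], [0.993, 0.122, 0.004], [0.004, 0.003, -1.0]]
ft_force: [0.4, -0.6, -2.0]
opening: 0.0571
```

```bash
python3 -c "
from h import *
go(.6291,-.0399,.0417,7)"
```

```text
t 8.45 pos [ 0.6286 -0.0398  0.091 ] az 6.99 zax [ 0.0029  0.0042 -1.    ] shift [-0.3  0.3 49.3] turn -0.0002 open 0.0571 F [ 0.4 -0.6 -2. ]
```

No contact force (Fz -2 N is just the spool's weight), and the underside is already below the tip. Continuing down.

>>> {"api": "arm_command", "payload": {"plan": [[1, 0, 0.3, 5, 0], [1, 0, 0.3, 10, 0], [1, 0, 0.3, 15, 0], [1, 0, 0.3, 20, 0], [1, 0, 0.3, 20, 0]]}}

```text
time: 8.87
position: [0.6284, -0.0397, 0.0698]
orientation: [[-0.122, 0.993, 0.001], [0.993, 0.122, 0.004], [0.004, 0.002, -1.0]]
ft_force: [-0.4, -0.2, -2.1]
opening: 0.0568
```

```bash
python3 -c "
from h import *
grab('wrist','w10'); go(.6291,-.0399,.0417,7)"
```

```text
t 8.92 pos [ 0.6286 -0.0397  0.0703] az 6.99 zax [ 0.0018  0.0043 -1.    ] shift [-0.3  0.4 28.6] turn -0.0001 open 0.057 F [-0.2  0.3 -1.5]
```

View pics/w10.png

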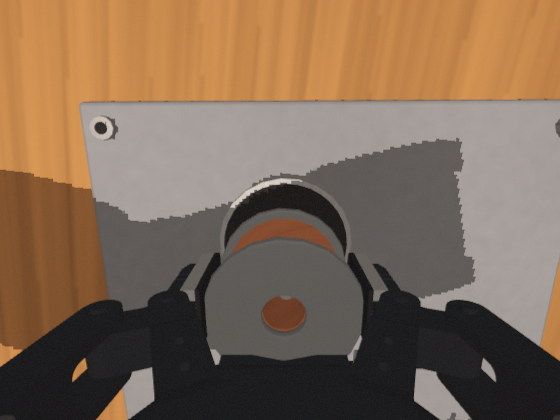

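The spindle tip shows inside the bore at (286,298), so it is threaded. I continue down to just above the seat.

>>> {"api": "arm_command", "payload": {"plan": [[1, 0, 0.3, 5, 0], [1, 0, 0.3, 10, 0], [1, 0, 0.3, 15, 0], [1, 0, 0.3, 20, 0], [1, 0, 0.3, 22, 0]]}}

```text
time: 9.33
position: [0.6285, -0.0396, 0.0473]
orientation: [[-0.122, 0.993, 0.001], [0.993, 0.122, 0.004], [0.004, 0.001, -1.0]]
ft_force: [0.6, -0.3, -1.1]
opening: 0.0569
```

>>> {"api": "arm_command", "payload": {"plan": [[1, 0, 0, 2, 0], [1, 0, 0, 3, 0], [1, 0, 0, 4, 0]]}}

```text
time: 9.58
position: [0.6285, -0.0396, 0.0432]
orientation: [[-0.122, 0.993, 0.001], [0.993, 0.122, 0.004], [0.004, 0.001, -1.0]]
ft_force: [0.2, -0.0, -1.8]
opening: 0.0569
```

```bash
python3 -c "
from h import *
grab('wrist','w11'); go(.6291,-.0399,.0417,7);grab('side','s11')
a=cv2.imread('pics/s11.png')[160:220,240:320];cv2.imwrite('pics/c13.png',cv2.resize(a,None,fx=8,fy=8,interpolation=cv2.INTER_CUBIC))"
```

```text
t 9.63 pos [ 0.6284 -0.0396  0.0431] az 7.0 zax [ 6.0e-04  4.3e-03 -1.0e+00] shift [-0.4  0.6  1.4] turn -0.0001 open 0.0568 F [ 0.2  0.5 -2.4]
```

View pics/w11.png

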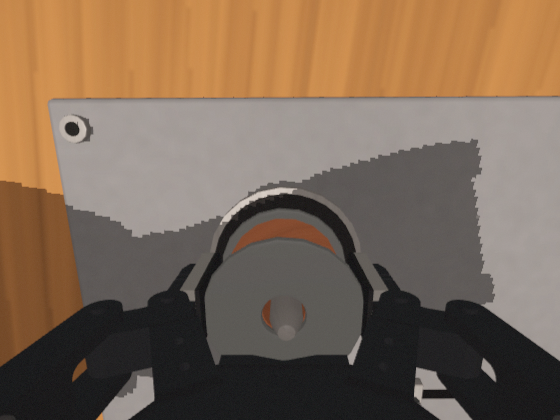

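View pics/c13.png

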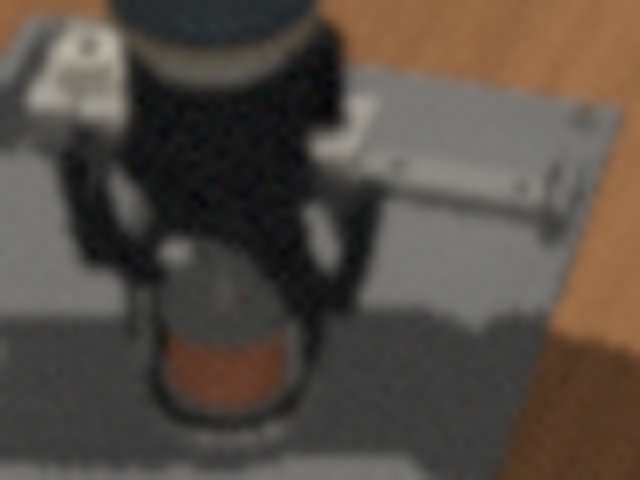

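The spindle stands through the bore (tip at (286,332)). I lower the last millimetres by force.

>>> {"api": "arm_command", "payload": {"plan": [[1, 0, 0.3, 0.7, 0], [1, 0, 0.3, 1.2, 0], [1, 0, 0.3, 1.6, 0], [1, 0, 0.3, 1.6, 0]]}}

```text
time: 10.02
position: [0.6289, -0.0394, 0.0419]
orientation: [[-0.122, 0.993, 0.001], [0.993, 0.122, 0.004], [0.004, 0.002, -1.0]]
ft_force: [-0.6, 0.4, -1.1]
opening: 0.0571
```

>>> {"api": "arm_command", "payload": {"plan": [[1, 0, 0, 0.7, 0], [1, 0, 0, 0.7, 0], [1, 0, 0, 0.7, 0]]}}

```text
time: 10.27
position: [0.629, -0.0394, 0.0418]
orientation: [[-0.122, 0.993, 0.001], [0.993, 0.122, 0.004], [0.004, 0.002, -1.0]]
ft_force: [-1.1, -0.8, 5.7]
opening: 0.0567
```

Contact at TCP z 0.0418 (expected seat 0.0417), Fz +5.7 N. Now I release it.

>>> {"api": "arm_command", "payload": {"plan": [[0.2, 0, 0, 0, 0], [-0.2, 0, 0, 0, 0], [-0.6, 0, 0, 0, 0], [-1, 0, 0, 0, 0], [-1, 0, 0, 0, 0]]}}

```text
time: 10.68
position: [0.6291, -0.0394, 0.0418]
orientation: [[-0.122, 0.993, 0.002], [0.993, 0.122, 0.004], [0.004, 0.002, -1.0]]
ft_force: [-0.8, -0.2, 0.1]
opening: 0.0854
```

```bash
python3 -c "
from h import *
go(.6291,-.0399,.16,7);grab('wrist','w12')
grab('side','s12')
a=cv2.imread('pics/s12.png')[160:220,240:320];cv2.imwrite('pics/c14.png',cv2.resize(a,None,fx=8,fy=8,interpolation=cv2.INTER_CUBIC))"
```

```text
t 10.68 pos [ 0.6291 -0.0394  0.0418] az 7.0 zax [ 0.0017  0.0042 -1.    ] shift [   0.     0.2 -118.2] turn -0.0 open 0.0854 F [-0.8 -0.2  0.1]
```

View pics/w12.png

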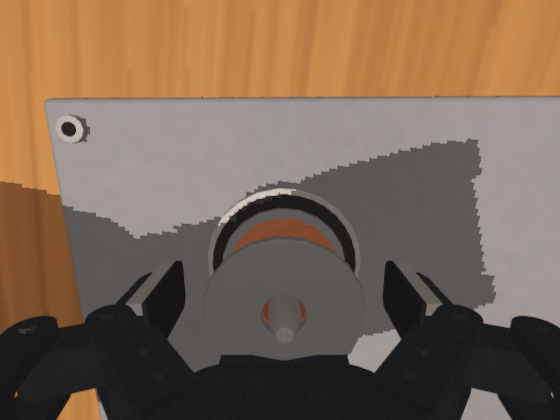

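View pics/c14.png

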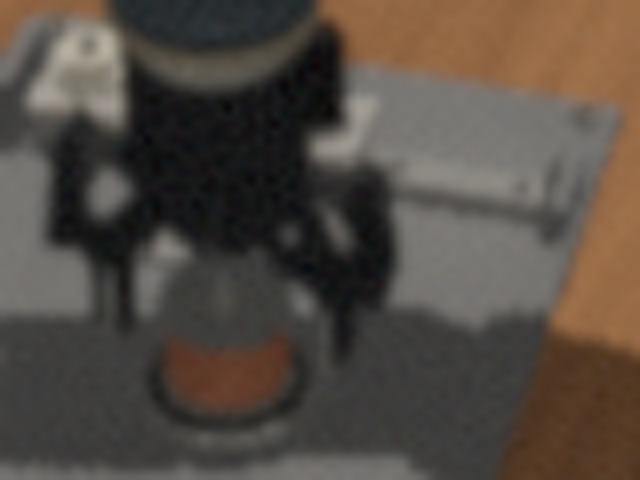

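Released, and the spool sits flat on the turntable in the side view. I retreat straight up, then move out to where the wrist camera sees the carriage.

>>> {"api": "arm_command", "payload": {"plan": [[-1, 0, 0, -20, 0], [-1, 0, 0, -55, 0], [-1, 0, 0, -95, 0], [-1, 0, 0, -135, 0], [-1, 0, 0, -155, 0]]}}

```text
time: 11.2
position: [0.6304, -0.0397, 0.2018]
orientation: [[-0.122, 0.993, 0.007], [0.993, 0.122, 0.004], [0.004, 0.007, -1.0]]
ft_force: [1.0, 1.1, -0.1]
opening: 0.0853
```

>>> {"api": "arm_command", "payload": {"plan": [[-1, -40, 6, 0, 0], [-1, -80, 14, 0, 0], [-1, -120, 22, 0, 0], [-1, -160, 30, 0, 0], [-1, -200, 38, 0, 0]]}}

```text
time: 11.62
position: [0.6927, -0.2356, 0.2016]
orientation: [[-0.122, 0.993, 0.007], [0.993, 0.122, 0.004], [0.003, 0.008, -1.0]]
ft_force: [0.6, -0.1, 0.6]
opening: 0.0851
```

>>> {"api": "arm_command", "payload": {"plan": [[-1, -30, 0, 0, 0], [-1, -45, 0, 0, 0], [-1, -45, 0, 0, 0], [-1, -45, 0, 0, 0], [-1, -45, 0, 0, 0]]}}

```text
time: 12.03
position: [0.6983, -0.2783, 0.2015]
orientation: [[-0.124, 0.992, 0.007], [0.992, 0.124, 0.006], [0.005, 0.008, -1.0]]
ft_force: [0.8, 0.5, 0.0]
opening: 0.0855
```

```bash
python3 -c "
from h import *
grab('wrist','w13');go(.653,-.205,.16,7);im=grab('side','s13')
a=cv2.imread('pics/s13.png')[130:250,200:340];cv2.imwrite('pics/c15.png',cv2.resize(a,None,fx=5,fy=5,interpolation=cv2.INTER_CUBIC))"
```

```text
t 12.08 pos [ 0.6984 -0.2779  0.2017] az 7.15 zax [ 0.0075  0.0053 -1.    ] shift [ 77.8 -36.3  41.8] turn 0.0025 open 0.0855 F [ 0.3  0.  -0.3]
```

View pics/w13.png

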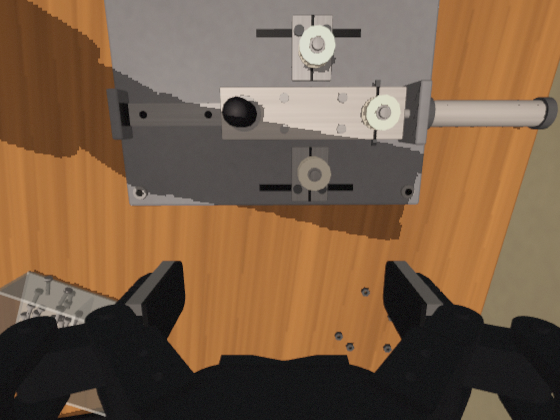

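View pics/c15.png

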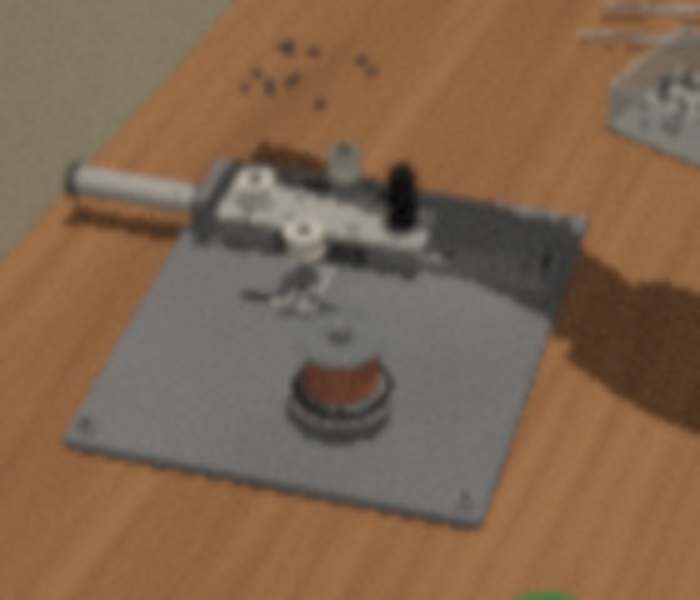

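The spool is seated flat. The wrist view shows the grip at (239,112), the dancer at (383,112), and the guide rollers at (317,45) and (314,174). I'll measure on a crop.

```bash
python3 -c "
import cv2
b=cv2.imread('pics/w13.png')[5:210,215:415]; cv2.imwrite('pics/c16.png',cv2.resize(b,None,fx=3,fy=2.9,interpolation=cv2.INTER_CUBIC))"
```

```text
(no output)
```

View pics/c16.png

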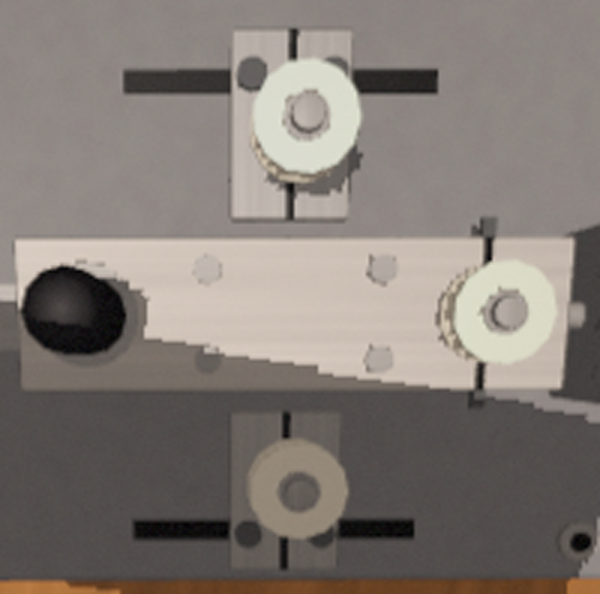

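```bash
python3 -c "
from h import *
im=pickle.load(open('pics/w13.pkl','rb'))
q=lambda x,y:(215+x/3,5+y/2.9)
y=np.radians(7.0)
ex=np.array([np.cos(y),np.sin(y),0]);ey=np.array([-np.sin(y),np.cos(y),0])
S=np.array([.6288,-.0397,0])
def st(p): d=p-S; return np.round([d@ex*1000,d@ey*1000],1)
for k,p,z in [('axD',(508,311),.071),('axL',(309,113),.071),('axR',(299,491),.071),('grip',(74,306),.1),('plL',(14,238),.044),('plR',(575,238),.044),('plBR',(562,388),.044),('plBL',(22,390),.044),('idx1',(488,232),.044),('idx2',(479,395),.044)]:
  w=ray_z(im,q(*p),z);print(k,w.round(4),st(w))
"
```

```text
axD [ 0.7686 -0.1951  0.071 ] [ 119.9 -171.3]
axL [ 0.7094 -0.153   0.071 ] [  66.2 -122.3]
axR [ 0.7213 -0.2504  0.071 ] [  66.2 -220.4]
grip [ 0.6591 -0.2085  0.1   ] [   9.5 -171.3]
plL [ 0.6337 -0.1904  0.044 ] [ -13.5 -150.2]
plR [ 0.7913 -0.1707  0.044 ] [ 145.4 -149.8]
plBR [ 0.7968 -0.2134  0.044 ] [ 145.6 -192.9]
plBL [ 0.6392 -0.2335  0.044 ] [ -13.3 -193.6]
idx1 [ 0.7665 -0.1721  0.044 ] [ 120.5 -148.2]
idx2 [ 0.7729 -0.2184  0.044 ] [ 121.3 -195. ]
```

```bash
python3 -c "
from h import *
go(.6556,-.2087,.12,7)"
```

```text
t 12.13 pos [ 0.6985 -0.278   0.2019] az 7.15 zax [ 0.0076  0.005  -1.    ] shift [ 73.7 -34.6  81.9] turn 0.0027 open 0.0851 F [0.  0.2 0.1]
```

>>> {"api": "arm_command", "payload": {"plan": [[-1, 30, -12, 10, 0.003], [-1, 60, -26, 30, 0.003], [-1, 73, -34, 50, 0.003], [-1, 73, -34.5, 64, 0.003], [-1, 73, -34.5, 64, 0.003]]}}

```text
time: 12.55
position: [0.6538, -0.2067, 0.1357]
orientation: [[-0.125, 0.992, 0.003], [0.992, 0.125, 0.006], [0.006, 0.004, -1.0]]
ft_force: [0.1, -0.7, 0.1]
opening: 0.0854
```

>>> {"api": "arm_command", "payload": {"plan": [[-1, 0, 0, 0, 0], [-1, 0, 0, 0, 0]]}}

```text
time: 12.72
position: [0.6543, -0.2061, 0.1365]
orientation: [[-0.126, 0.992, 0.004], [0.992, 0.126, 0.006], [0.006, 0.005, -1.0]]
ft_force: [-0.3, -0.2, 0.8]
opening: 0.0854
```

```bash
python3 -c "
from h import *
grab('wrist','w14');go(.6556,-.2087,.055,7)
"
```

```text
t 12.77 pos [ 0.6546 -0.2066  0.1368] az 7.22 zax [ 0.0049  0.0059 -1.    ] shift [-2.7  0.3 81.8] turn 0.0038 open 0.0855 F [-0.5 -0.3  0.6]
```

View pics/w14.png

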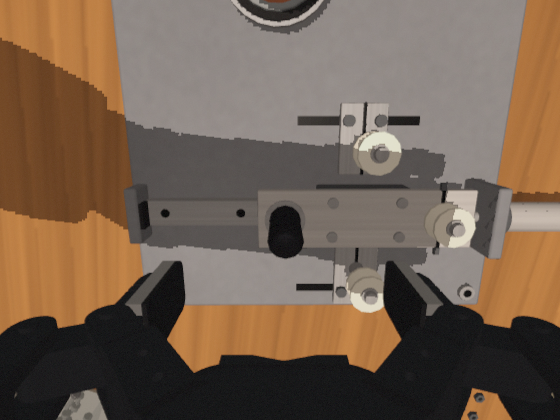

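The post is centred between the jaws (column 285). Descending.

>>> {"api": "arm_command", "payload": {"plan": [[-1, -2.5, 0.3, 20, 0.004], [-1, -2.5, 0.3, 45, 0.004], [-1, -2.5, 0.3, 66, 0.004], [-1, -2.5, 0.3, 78, 0.004], [-1, -2.5, 0.3, 80, 0.004]]}}

```text
time: 13.18
position: [0.6547, -0.2086, 0.0549]
orientation: [[-0.121, 0.993, 0.002], [0.993, 0.121, 0.007], [0.006, 0.003, -1.0]]
ft_force: [-0.6, 0.1, -0.0]
opening: 0.0855
```

>>> {"api": "arm_command", "payload": {"plan": [[-1, 0, 0, 0, 0], [-1, 0, 0, 0, 0]]}}

```text
time: 13.35
position: [0.6554, -0.2088, 0.0559]
orientation: [[-0.121, 0.993, 0.003], [0.993, 0.121, 0.006], [0.006, 0.004, -1.0]]
ft_force: [0.6, 0.2, 0.3]
opening: 0.0852
```

```bash
python3 -c "
from h import *
grab('wrist','w15');go(.6556,-.2087,.055,7)
"
```

```text
t 13.4 pos [ 0.6556 -0.2089  0.0562] az 6.95 zax [ 0.0041  0.0062 -1.    ] shift [ 0.2 -0.   1.2] turn -0.0009 open 0.0854 F [-0.4 -0.6  0.4]
```

View pics/w15.png

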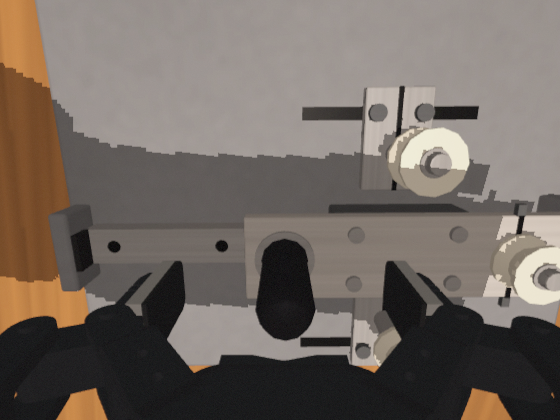

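Post top is at (286,317), centred. I close the gripper on it.

>>> {"api": "arm_command", "payload": {"plan": [[0, 0, 0, 0, 0], [1, 0, 0, 0, 0], [1, 0, 0, 0, 0], [1, 0, 0, 0, 0], [1, 0, 0, 0, 0]], "grip_force": 80}}

```text
time: 13.82
position: [0.6557, -0.2089, 0.0565]
orientation: [[-0.121, 0.993, 0.004], [0.993, 0.121, 0.006], [0.005, 0.005, -1.0]]
ft_force: [-0.6, -0.4, -0.1]
opening: 0.0253
```

>>> {"api": "arm_command", "payload": {"plan": [[1, 0, 0, 0, 0], [1, 0, 0, 0, 0], [1, 0, 0, 0, 0], [1, 0, 0, 0, 0]]}}

```text
time: 14.15
position: [0.656, -0.2088, 0.0567]
orientation: [[-0.121, 0.993, 0.005], [0.993, 0.121, 0.006], [0.005, 0.006, -1.0]]
ft_force: [1.1, -0.3, 2.2]
opening: 0.0198
```

```bash
python3 -c "
from h import *
grab('wrist','w16');go(.6556,-.2087,.055,7)
"
```

```text
t 14.2 pos [ 0.656  -0.2088  0.0567] az 6.96 zax [ 0.005   0.0061 -1.    ] shift [ 0.1 -0.4  1.7] turn -0.0007 open 0.0201 F [1.7 0.7 2.5]
```

View pics/w16.png

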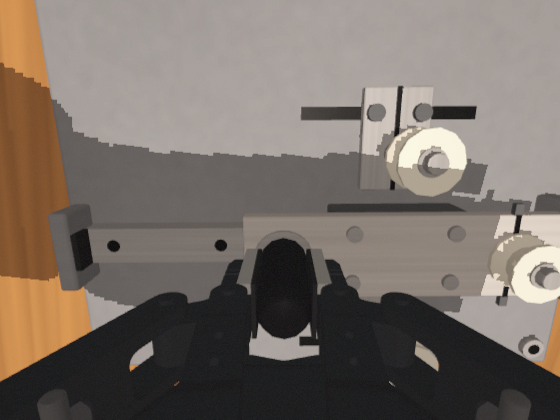

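Gripped (opening 20 mm). I pull most of the way, then measure.

>>> {"api": "arm_command", "payload": {"plan": [[1, 0, -6, 0, 0], [1, 0, -16, 0, 0], [1, 0, -28, 0, 0], [1, 0, -40, 0, 0], [1, 0, -48, 0, 0]]}}

```text
time: 14.62
position: [0.6094, -0.2148, 0.0567]
orientation: [[-0.121, 0.993, 0.009], [0.993, 0.121, 0.006], [0.005, 0.009, -1.0]]
ft_force: [9.1, -0.4, -5.2]
opening: 0.0203
```

>>> {"api": "arm_command", "payload": {"plan": [[1, 0, -2, 0, 0], [1, 0, -2, 0, 0], [1, 0, -2, 0, 0]]}}

```text
time: 14.87
position: [0.6087, -0.2148, 0.0567]
orientation: [[-0.121, 0.993, 0.011], [0.993, 0.121, 0.006], [0.005, 0.012, -1.0]]
ft_force: [7.7, -0.3, -3.2]
opening: 0.0202
```

```bash
python3 -c "
from h import *
go(.656,-.2088,.0567,7);grab('wrist','w17');grab('top','t17')
go(.656,-.2088,.0567,7)
"
```

```text
t 14.87 pos [ 0.6087 -0.2148  0.0567] az 6.97 zax [ 0.0112  0.0063 -0.9999] shift [ 0.3 47.7  0.6] turn -0.0005 open 0.0202 F [ 7.7 -0.3 -3.2]
t 14.97 pos [ 0.6089 -0.2149  0.0567] az 6.98 zax [ 0.0113  0.0063 -0.9999] shift [ 0.3 47.5  0.6] turn -0.0004 open 0.0196 F [ 7.5  0.8 -3.1]
```

View pics/w17.png

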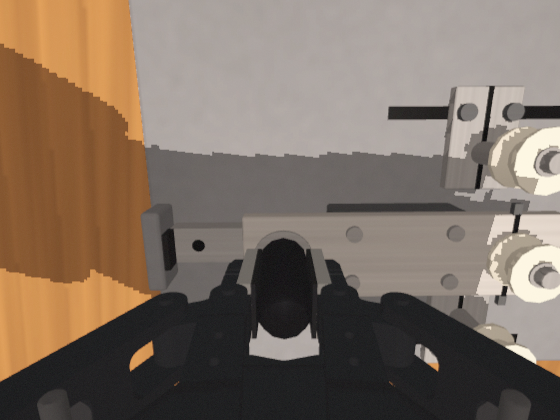

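All three rollers show at the right edge: left guide axle about (549,161), dancer (546,278), right guide (518,357). Crop to measure.

```bash
python3 -c "
import cv2
b=cv2.imread('pics/w17.png')[80:380,430:560]; cv2.imwrite('pics/c17.png',cv2.resize(b,None,fx=4,fy=2,interpolation=cv2.INTER_CUBIC))
b=cv2.imread('pics/t17.png')[135:235,290:380]; cv2.imwrite('pics/c18.png',cv2.resize(b,None,fx=6,fy=6,interpolation=cv2.INTER_CUBIC))"
```

```text
(no output)
```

View pics/c17.png

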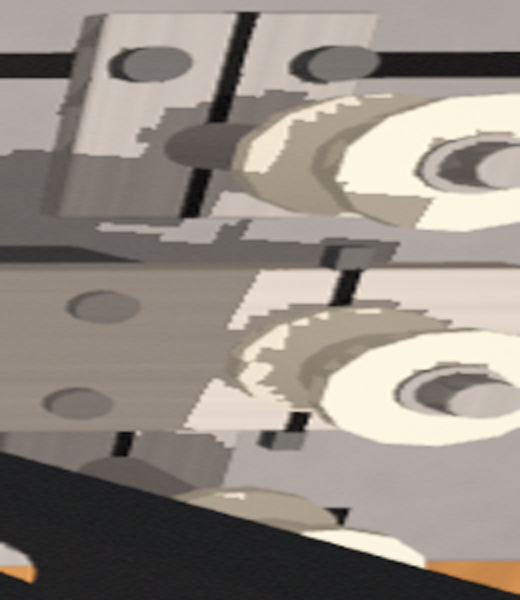

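View pics/c18.png

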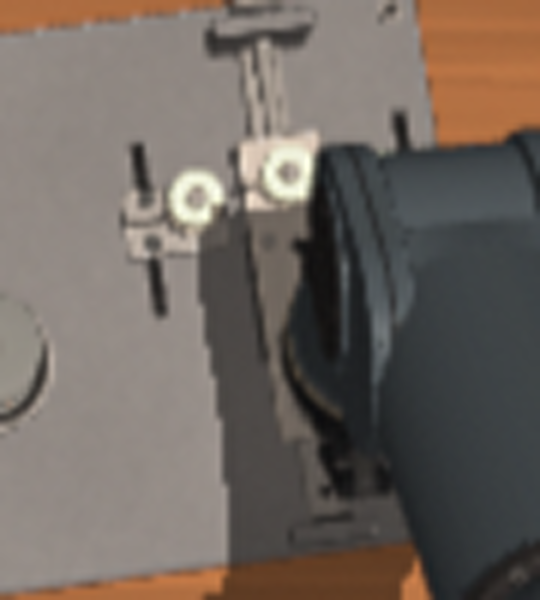

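```bash
cat >> h.py <<'E'
yw=np.radians(7.0)
ex=np.array([np.cos(yw),np.sin(yw),0]);ey=np.array([-np.sin(yw),np.cos(yw),0])
S0=np.array([.6288,-.0397,0])
def st(p): d=np.array(p)-S0; return np.round([d@ex*1000,d@ey*1000],1)
def leftx(im,u,lat,z,r=.014):
    from scipy.optimize import brentq
    a=np.linspace(0,2*np.pi,181)
    def f(x):
        c=S0+ex*x+ey*lat; c=np.array([c[0],c[1],z])
        return min(proj(im,c+r*(np.cos(t)*ex+np.sin(t)*ey))[0] for t in a)-u
    return brentq(f,0,.2)*1000
E
python3 -c "
from h import *
im=pickle.load(open('pics/w17.pkl','rb'))
for z in (.064,.068):
  print(z,leftx(im,514.2,-.122,z),leftx(im,510.5,-.171,z))
q=lambda x,y:(430+x/4,80+y/2)
for k,p,z in [('id1',(354,270),.044),('id2',(290,428),.044),('gl1',(246,13),.02),('gl2',(192,215),.02)]: print(k,st(ray_z(im,q(*p),z)))
T=pickle.load(open('pics/t17.pkl','rb'));q=lambda x,y:(290+x/6,135+y/6)
print('top',st(ray_z(T,q(197,198),.071)),st(ray_z(T,q(288,173),.071)))
T=pickle.load(open('pics/w13.pkl','rb'));q=lambda x,y:(215+x/3,5+y/2.9)
for k,p,z in [('gl1',(293,30),.02),('gl2',(290,215),.02),('gr1',(286,415),.02),('gr2',(284,568),.02)]: print(k,st(ray_z(T,q(*p),z)))
"
```

```text
0.064 66.46947915428741 73.42854790138036
0.068 63.71894197298254 70.72174908396572
id1 [  73.  -149.5]
id2 [  72.2 -192. ]
gl1 [ 64.9 -88.1]
gl2 [  65.7 -140.4]
top [  62.2 -122.6] [  69.5 -171. ]
gl1 [ 66.1 -88.6]
gl2 [  66.4 -140.7]
gr1 [  66.5 -202.7]
gr2 [  67.  -254.6]
```

Remaining distance is about 7.0 mm by wrist roller edges and 7.3 mm by the top view. The arm sags about 1.3 mm under load.

>>> {"api": "arm_command", "payload": {"plan": [[1, 0, -3, 0, 0], [1, 0, -6, 0, 0], [1, 0, -8.4, 0, 0], [1, 0, -8.4, 0, 0], [1, 0, -8.4, 0, 0]]}}

```text
time: 15.38
position: [0.6022, -0.2157, 0.0567]
orientation: [[-0.122, 0.992, 0.014], [0.993, 0.122, 0.007], [0.005, 0.015, -1.0]]
ft_force: [9.4, -1.1, -4.1]
opening: 0.0202
```

```bash
python3 -c "
from h import *
go(.656,-.2088,.0567,7);grab('wrist','w18');grab('top','t18')
go(.656,-.2088,.0567,7)
b=cv2.imread('pics/w18.png')[80:380,430:560]; cv2.imwrite('pics/c19.png',cv2.resize(b,None,fx=4,fy=2,interpolation=cv2.INTER_CUBIC))
b=cv2.imread('pics/t18.png')[135:235,290:380]; cv2.imwrite('pics/c20.png',cv2.resize(b,None,fx=6,fy=6,interpolation=cv2.INTER_CUBIC))
"
```

```text
t 15.38 pos [ 0.6022 -0.2157  0.0567] az 6.99 zax [ 0.0143  0.0065 -0.9999] shift [ 0.3 54.2  0.8] turn -0.0001 open 0.0202 F [ 9.4 -1.1 -4.1]
t 15.48 pos [ 0.6023 -0.2157  0.0567] az 6.99 zax [ 0.0144  0.0065 -0.9999] shift [ 0.3 54.2  0.8] turn -0.0001 open 0.02 F [ 8.   0.2 -3.8]
```

View pics/c19.png

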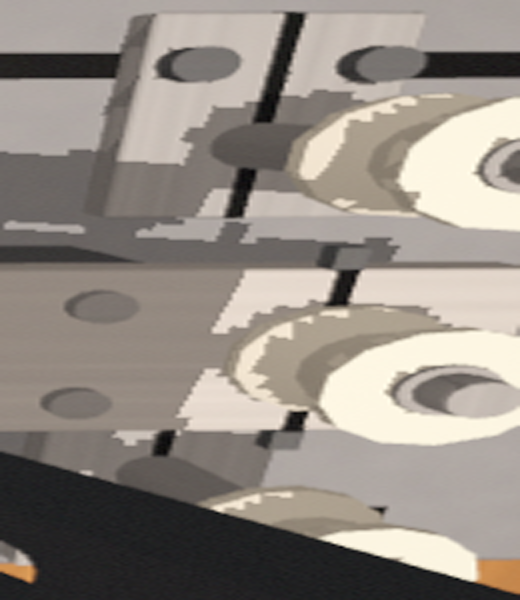

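View pics/c20.png

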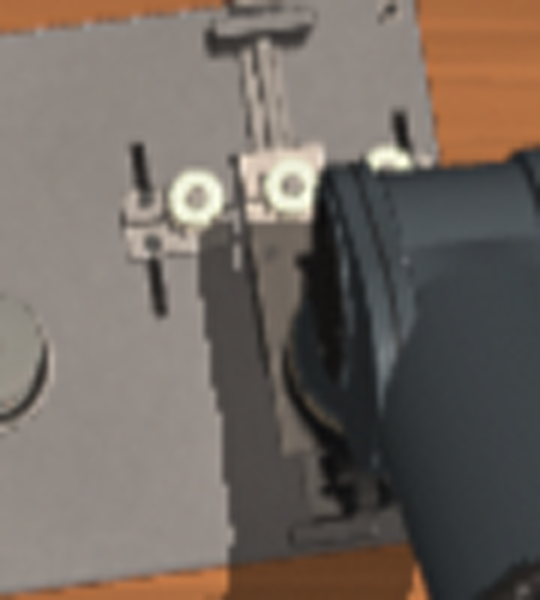

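```bash
python3 -c "
from h import *
im=pickle.load(open('pics/w18.pkl','rb'))
for z in (.064,.068):
  print(z,leftx(im,530.75,-.122,z),leftx(im,509.75,-.171,z))
q=lambda x,y:(430+x/4,80+y/2)
for k,p,z in [('id1',(352,270),.044),('id2',(289,428),.044),('gl1',(293,13),.02),('gl2',(236,215),.02)]: print(k,st(ray_z(im,q(*p),z)))
T=pickle.load(open('pics/t18.pkl','rb'));q=lambda x,y:(290+x/6,135+y/6)
print('top',st(ray_z(T,q(195.5,197.5),.071)),st(ray_z(T,q(292,185.5),.071)))
# refine with top images: centroid of bright roller ring
for n in ('t17','t18'):
  T=pickle.load(open('pics/%s.pkl'%n,'rb'));h=cv2.cvtColor(T['color'],cv2.COLOR_RGB2HSV); 
  m=((h[...,2]>215)).astype('uint8'); m[:150]=0;m[180:]=0;m[:,:305]=0;m[:,370:]=0
  k,l,s,c=cv2.connectedComponentsWithStats(m)
  for i in range(1,k):
    if s[i,4]>15: print(n,s[i].tolist(),c[i].round(2),st(ray_z(T,c[i],.067)))
"
```

```text
0.064 66.90982742722144 66.71408155163677
0.068 63.94386422588247 63.99762798691461
id1 [  66.4 -149.6]
id2 [  65.8 -192.2]
gl1 [ 64.7 -88.1]
gl2 [  65.5 -140.4]
top [  62.6 -121.9] [  62.7 -172.1]
t17 [334, 158, 9, 10, 56] [337.79 161.95] [  76.4 -171.8]
t17 [319, 164, 8, 8, 40] [322.02 167.32] [  65.5 -120.9]
t18 [330, 160, 14, 10, 71] [337.   163.82] [  70.8 -168.5]
t18 [319, 164, 8, 8, 43] [322.26 167.47] [  65.  -121.6]
```

All checks agree within about 0.3 mm: wrist roller edges, the top view, and the index line against the foot lines. Last I check for drift and look at the scene once more before handing in.

```bash
python3 -c "
from h import *
grab('side','s19');grab('top','t19')
for i in range(4): eyes.get_image('wrist')
go(.656,-.2088,.0567,7)
"
```

```text
t 15.78 pos [ 0.6023 -0.2157  0.0567] az 7.0 zax [ 0.0144  0.0065 -0.9999] shift [ 0.3 54.1  0.8] turn -0.0 open 0.02 F [ 9.  -0.4 -3.9]
```

View pics/s19.png

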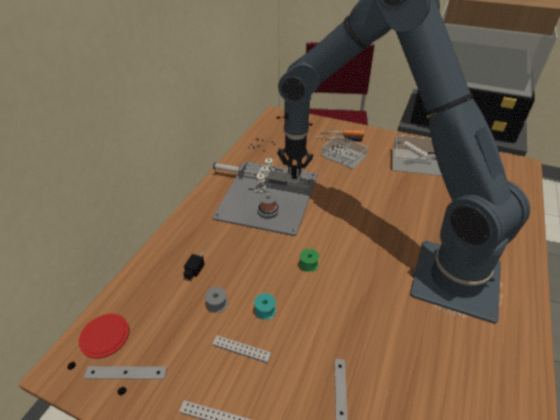

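View pics/t19.png

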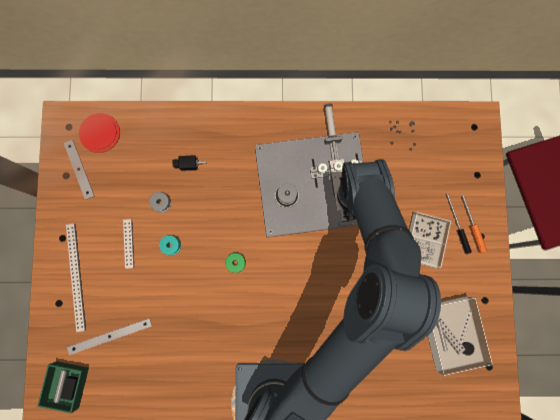

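The spool is on the turntable at top (287,194). The rollers are in one row near (337,166), the bystanders have not moved, and the pose is steady. Handing in.

```bash
python3 -c "
from bench import ticket,status
print(ticket.hand_in()); print(status.sense()['time'])"
```

```text
the job is handed in; nothing more can be done
None
the job is handed in; nothing more can be done
```

The full copper spool is seated on the spindle and released. The carriage is pulled about 54.2 mm, and the gripper (80 N) still holds it with its roller in the guide row. I handed the job in at about 15.8 s.

- **Spool:** I lowered it until it touched at the expected height (tool at z 0.0418, predicted 0.0417; Fz +5.7 N). After release the pictures show it flat on the turntable with the spindle through its bore. The only fault on the way was a 5 mm overshoot above the spindle, which I corrected before lowering.
- **Carriage:** The roller's distance from the guide row came out between -0.2 and +0.1 mm, from roller edges in the wrist view and roller centres in the top view. The index line on the carriage matches the lines on the guide feet to about 0.5 mm; this check is weaker because I had to guess the height of the feet.
- **Disagreement:** An automatic brightness check in the top view gave a 5.8 mm offset. I disregarded it because its blob merged the roller with the bright carriage plate.
- **Hold and surroundings:** The pose stayed steady over the last 0.4 s, with about 9 N of pull at the wrist. The bystanders and look-alikes appear unmoved in the last pictures.

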